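# Return the balance weights to their graded block

### The arm

A 6-joint arm with a two-finger parallel gripper is mounted at the origin on a cart in front of the work surface, level with it; the furniture and walls round the work are solid. World frame = base frame: x ahead of the robot, y to its left, z up, the work surface at z = 0. Lengths are in m, angles in rad, forces in N, time in s.
With the tool pointing down it reaches from about 0.35 to 0.775 m from the base axis. Payload 7.3 kg.
Tool frame: the origin (TCP) lies on the centre line of the jaws, within the pads' length; the fingertips stand 14 mm ahead of it and the grasp point (between the pads) lies 5 mm behind it; z points along the fingers, y is the direction in which the jaws open and shut (so a half turn about z gives the same grasp; the last joint's range is limited). The gripper opens to 92 mm and grips with 3 to 60 N. Pads are 19 mm wide; open, the fingers measure 130 mm over their backs; the gripper's body (75 mm by 190 mm) begins 47 mm behind the grasp point.
Start: joints at [1.026, 0.342, 1.524, -0, 1.275, -0.146], TCP at [0.204, 0.484, 0.205] pointing down, gripper open.
Joint ranges: [-2.53, 2.53], [-0.77, 2.02], [0.04, 2.7], [-1, 4.14], [0.28, 2.66], [-3.11, 3.11]. Speed limits (rad/s): [2.57, 2.57, 3.14, 3.14, 3.14, 3.14].

### API

Orientations are given as [roll, pitch, yaw] about the fixed x, y, z axes, in that order (R = Rz(yaw) Ry(pitch) Rx(roll)).
In Python, from cell import telemetry, cams, robot gives the robot as it stands.
- The arm moves only by the tool servo_tool, never from a script. Its argument "targets" is text: rows parted by semicolons, each of 4 numbers parted by spaces: the shift along the tool's x, y, z in mm, then the turn about the tool's z in rad. In form: x y z yaw; .... A call has 1 to 20 rows; each row shifts and turns the pose as measured when the row begins, along the tool's axes as they then stand; what a row does not reach is not made up. A row lasts 1/8 s, in which the tool goes at most 62.5 mm and 10.7 degrees, less where a joint would pass 70% of its speed; a pose out of reach is approached as far as the arm can. A call with a gripper value outside its range is refused whole. "hand" is the opening, from 0 (shut) to 1 (fully open), set as the call begins (left out, the last holds). The fingers move at their own pace and stop on an object; "squeeze" is the grip in N (left out, the last holds). Time passes only in rows, so rows that do not move let the fingers close. It gives the time, the measured TCP pose, the force and the opening at its end, in the units of the state.
- telemetry.observe(): the state, without advancing time (a new reading comes with each control period).
- cams.read_camera(name): name is "scene" or "top"; returns a dict with "color" (480x640x3 uint8, red, green, blue), "K" (3x3 intrinsics, pixels), "R" (3x3) and "t" (3): a world point X has camera coordinates R X + t. Camera axes: x right, y down, z forward; pixel columns grow to the right and rows downward; lengths in m; the calibration is good to about 2 mm. A picture is of the moment at which its call begins. There is no depth.
- robot.hand_in(): hands the job in, once; it reports no verdict.
Trained networks look in a picture, given as the dict that the camera call returned (one of the last four; its "shot" number tells which), for a name from the list of things; names that differ only in an ending like _2 or _b are one class to them, and where a whole thing is asked for, a point or a joint stands for the part that bears it (a point fixed in the world has none). Each returns a list of dicts, best first, with "score" (0 to 1); they miss things now and then, are a little off and sometimes report something else, mostly with a low value. They report only what shows in the picture. A call takes as long as a camera call. They do not tell look-alikes from the thing itself.
- cams.cut_out(picture, query): "region" (480x640 bool, what is visible of it) and "extent" ([centre column, centre row, width, height] in pixels, round what is visible of it).
The state is a dict: "time": time; "qpos": joint angles; "qvel": joint speeds; "joint_efforts": joint torques, N m; "tool_pos": TCP position; "tool_rot": TCP orientation; "contact_force": force on the tool from outside, world axes, zero at the start; "torque": the same for the moment, N m; "opening": finger opening in m.
Only numpy, scipy, OpenCV 4.12 (cv2) and the standard library are available. Lean on these libraries where they do the work, as an engineer would, in place of code of your own. Each camera call takes 0.05 s, during which the arm holds its last target.

### The job

The balance check is done: put the four loose steel weights back into their wooden block, each in the socket made for its size, so that they stand in a row from largest to smallest, upright and fully down on the felt. Set them in rather than dropping them, knock none over, and leave the marker and the roll of tape where they lie.

Things in the scene. Friction and masses are not known exactly. Their poses are not given: they have to be found in the camera images.
- weight_a_mid (a point): the largest of four loose stainless balance weights (500 g), a round upright cylinder with a neck and a knob on top in one piece: 63 mm high in all, body 38 mm across up to 44 mm, narrow neck, then a knob 34 mm across from 50 mm up to the top. Grip the knob. The point is on its axis, half-way up (31.5 mm above its underside); its z axis points up out of the knob.
- weight_b_mid (a point): the second largest of four loose stainless balance weights (200 g), a round upright cylinder with a neck and a knob on top in one piece: 46 mm high in all, body 28 mm across up to 32 mm, narrow neck, then a knob 25 mm across from 36 mm up to the top. Grip the knob. The point is on its axis, half-way up (23 mm above its underside); its z axis points up out of the knob.
- weight_c_mid (a point): the third largest of four loose stainless balance weights (100 g), a round upright cylinder with a neck and a knob on top in one piece: 38 mm high in all, body 22 mm across up to 26 mm, narrow neck, then a knob 20 mm across from 29.5 mm up to the top. Grip the knob. The point is on its axis, half-way up (19 mm above its underside); its z axis points up out of the knob.
- weight_d_mid (a point): the smallest of four loose stainless balance weights (50 g), a round upright cylinder with a neck and a knob on top in one piece: 29 mm high in all, body 18 mm across up to 19 mm, narrow neck, then a knob 16 mm across from 22 mm up to the top. Grip the knob. The point is on its axis, half-way up (14.5 mm above its underside); its z axis points up out of the knob.
- socket_a: largest of four round sockets in the fixed wooden weight block (216 x 76 mm, 22 mm high, turned any way): 44 mm across, rim bevelled to 52 mm, takes the 38 mm weight. At one end of the row. Origin: centre of its grey felt floor, 12 mm above the worktop, 10 mm below the block's top; z up, y along the row from largest to smallest socket, x across it.
- socket_b: second largest of four round sockets in the fixed wooden weight block (216 x 76 mm, 22 mm high, turned any way): 34 mm across, rim bevelled to 42 mm, takes the 28 mm weight. 55 mm from the largest socket. Origin: centre of its grey felt floor, 12 mm above the worktop, 10 mm below the block's top; z up, y along the row from largest to smallest socket, x across it.
- socket_c: third largest of four round sockets in the fixed wooden weight block (216 x 76 mm, 22 mm high, turned any way): 28 mm across, rim bevelled to 36 mm, takes the 22 mm weight. 47 mm from the second largest socket. Origin: centre of its grey felt floor, 12 mm above the worktop, 10 mm below the block's top; z up, y along the row from largest to smallest socket, x across it.
- socket_d: smallest of four round sockets in the fixed wooden weight block (216 x 76 mm, 22 mm high, turned any way): 24 mm across, rim bevelled to 32 mm, takes the 18 mm weight. At the other end, 42 mm from the third. Origin: centre of its grey felt floor, 12 mm above the worktop, 10 mm below the block's top; z up, y along the row from largest to smallest socket, x across it.
- marker_mid (a point): a loose white marker pen with a red cap, lying near the front edge of the worktop, about 134 mm long and 14 mm thick, to be left alone; the point is the middle of its length, half-way up
- tape_mid (a point): a loose roll of tape lying flat, 69 mm across, 19 mm high, to be left alone; the point is its centre, half-way up
Mind the look-alikes: they are no part of the job. What is shaped like the part that bears weight_a_mid but red is not meant.

How it is judged:
At the end, for the whole second after the job is handed in: Every weight stands released and at rest in the socket of its own size rank: axis within 6 mm of the socket's centre, underside within 3 mm of the felt, tilt under 0.1 rad (horizontal distance between weight_a_mid and socket_a below 0.006 m and z of weight_a_mid in the frame of socket_a below 0.0345 m and angle between each of weight_a_mid, weight_b_mid, weight_c_mid, weight_d_mid's own z axis and vertical below 0.1 rad and linear speed of each of weight_a, weight_b, weight_c, weight_d below 0.02 m/s and horizontal distance between weight_b_mid and socket_b below 0.006 m and z of weight_b_mid in the frame of socket_b below 0.026 m and horizontal distance between weight_c_mid and socket_c below 0.006 m and z of weight_c_mid in the frame of socket_c below 0.022 m and horizontal distance between weight_d_mid and socket_d below 0.006 m and z of weight_d_mid in the frame of socket_d below 0.0175 m); the robot touches nothing.
It fails at once if a weight is dropped (let go with its underside more than 35 mm above the felt's height) ((contact force between weight_a and anything else below 0.01 N and height (world z) of weight_a_mid above 0.0785 m) or (contact force between weight_b and anything else below 0.01 N and height (world z) of weight_b_mid above 0.07 m) or (contact force between weight_c and anything else below 0.01 N and height (world z) of weight_c_mid above 0.066 m) or (contact force between weight_d and anything else below 0.01 N and height (world z) of weight_d_mid above 0.0615 m)).
It fails at once if a weight is knocked over (angle between any of weight_a_mid, weight_b_mid, weight_c_mid, weight_d_mid's own z axis and vertical above 0.7 rad).
It fails at once if the marker pen is pushed away (distance of marker_mid from where it was at the start of the episode above 0.03 m).
It fails at once if the roll of tape is pushed away (distance of tape_mid from where it was at the start of the episode above 0.03 m).
It also fails if it takes over 99 s, if anything falls off the work surface, if the arm or the gripper's body presses on something with over 40 N, if the wrist force passes 120 N, or if a joint passes its speed limit or range.

## Working session

There is one attempt and no reset: what is moved stays moved. The work goes in short steps, Python scripts to look and compute and a tool call to move; the robot and the scene stay as the last step left them, time stands still between calls to the robot, and variables do not carry over. Pictures are saved under pics/ and viewed, and the job is handed in when it is done.

Besides the shell and the picture viewer there is one more tool, called as name(argument=value, ...) on one line, values as JSON. servo_tool: Moves the arm, as the interface text tells. Its arguments: {"type":"object","properties":{"targets":{"type":"string"},"hand":{"type":"number"},"squeeze":{"type":"number"}},"required":["targets"]}

```bash
mkdir -p pics; ls
python3 - <<'E'
from cell import telemetry, cams, robot
import cv2
print(telemetry.observe())
for n in ["scene","top"]:
    p=cams.read_camera(n); cv2.imwrite(f"pics/{n}0.png",p["color"][:,:,::-1]); print(n,p["K"],p["R"],p["t"])
E
```

```text
pics
{'time': 0.0, 'qpos': array([ 1.02599645e+00,  3.42697423e-01,  1.52502873e+00, -1.38273453e-05,
        1.27538214e+00, -1.45955678e-01]), 'qvel': array([-0.0008315 ,  0.00140047, -0.00024963, -0.0001407 , -0.00073857,
        0.00244159]), 'joint_efforts': array([ 9.75683433e-04, -4.31236839e+01, -2.44223303e+01,  7.17844907e-02,
        5.60655305e-02, -1.33183858e-04]), 'tool_pos': array([0.20361668, 0.48342746, 0.20425403]), 'tool_rot': array([-3.14009121e+00, -2.07349067e-04,  2.74275234e+00]), 'contact_force': array([-0.29975757,  0.88981421,  0.2035509 ]), 'torque': array([ 0.02362669, -0.00981377,  0.01632983]), 'opening': 0.09164573313333442}
scene [[433.4009947    0.         324.50655492]
 [  0.         433.4009947  238.84001795]
 [  0.           0.           1.        ]] [[-0.88279102 -0.46962061 -0.01168311]
 [-0.24525963  0.4819644  -0.84116469]
 [ 0.40065912 -0.73970724 -0.54065282]] [0.55703371 0.05025689 0.87291767]
top [[492.35452701   0.         320.95951641]
 [  0.         492.35452701 241.17502629]
 [  0.           0.           1.        ]] [[-0.01962461 -0.99979559  0.00486421]
 [-0.99698718  0.01920386 -0.07515167]
 [ 0.07504289 -0.00632438 -0.99716025]] [0.26072522 0.50513284 0.87297453]
```

View pics/scene0.png

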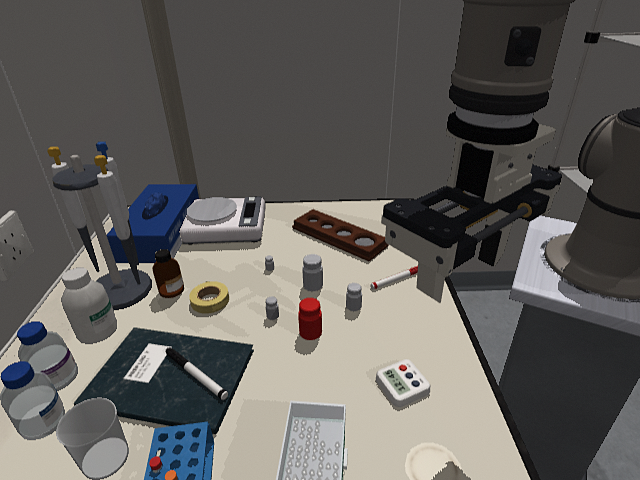

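View pics/top0.png

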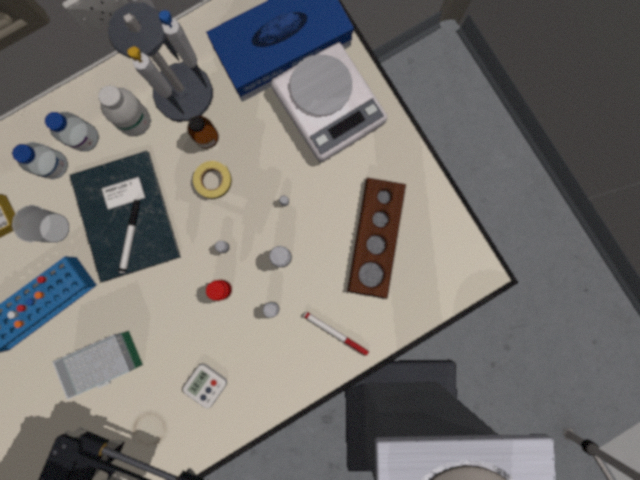

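```bash
cat > h.py <<'E'
from cell import telemetry, cams, robot
import cv2, numpy as np
from scipy.optimize import least_squares, minimize
D={'a':(63,38,44,34,50),'b':(46,28,32,25,36),'c':(38,22,26,20,29.5),'d':(29,18,19,16,22)}
def proj(p,X):
    c=np.asarray(X)@p["R"].T+p["t"]; u=c@p["K"].T; return u[:,:2]/u[:,2:]
def ray(p,uv,z):
    d=p["R"].T@np.linalg.solve(p["K"],[uv[0],uv[1],1.]); o=-p["R"].T@p["t"]
    return o+d*(z-o[2])/d[2]
th=np.linspace(0,2*np.pi,40,endpoint=False)
def sil(p,k,x,y,z0=0):
    H,bd,bh,kd,kh=np.array(D[k])/1000
    m=[]
    for r,z in ((bd/2,0),(bd/2,bh),(kd/2,kh),(kd/2,H)):
        m.append(np.c_[x+r*np.cos(th),y+r*np.sin(th),np.full(40,z0+z)])
    q=[proj(p,c) for c in m]
    S=8
    im=np.zeros((480,640),np.uint8)
    for g in (np.r_[q[0],q[1]],np.r_[q[2],q[3]]):
        cv2.fillConvexPoly(im,np.round(cv2.convexHull(g.astype(np.float32))*16).astype(np.int32),255,shift=4,lineType=cv2.LINE_AA)
    return im.astype(float)/255
def fit(p,k,mask,x,y,z0=0):
    m=cv2.GaussianBlur(mask.astype(float),(0,0),1.0)
    f=lambda v:((cv2.GaussianBlur(sil(p,k,x+v[0]/1000,y+v[1]/1000,z0),(0,0),1.0)-m)**2).sum()
    r=minimize(f,[0,0],method='Nelder-Mead',options=dict(initial_simplex=[[0,0],[6,0],[0,6]]))
    return x+r.x[0]/1000,y+r.x[1]/1000,r.fun/m.sum()
E
python3 - <<'E'
from h import *
for n in ["top","scene"]:
    p=cams.read_camera(n)
    for q in ["weight_a_mid","socket_a","marker_mid","tape_mid"]:
        for r in cams.cut_out(p,q):
            e=r["extent"]; print(n,q,round(r["score"],2),np.round(e,1),np.round(ray(p,e[:2],0.02),3), r["region"].sum())
    for q in ["weight_a_mid"]:
        for r in cams.cut_out(p,q):
            e=r["extent"]
            for k in 'abcd':
                g=ray(p,e[:2],D[k][0]/2000)
                print(np.round(e[:2]),k,np.round(fit(p,k,r["region"],g[0],g[1]),4))
E
```

```text
top weight_a_mid 0.92 [217.8 290.6  24.7  18.1] [0.425 0.437 0.02 ] 439
top weight_a_mid 0.89 [278.2 256.6  26.   19.7] [0.484 0.328 0.02 ] 395
top socket_a 0.65 [381.7 197.2  13.2  12.7] [0.588 0.139 0.02 ] 107
top socket_a 0.63 [370.4 275.6  18.4  25.6] [0.446 0.163 0.02 ] 464
top socket_a 0.63 [379.8 219.6  12.2  12.7] [0.547 0.143 0.02 ] 149
top socket_a 0.5 [336.8 330.2  61.   39.1] [0.35  0.226 0.02 ] 606
top socket_a 0.48 [375.3 244.2  20.   18.7] [0.503 0.153 0.02 ] 239
top marker_mid 0.95 [335.1 330.9  64.4  40.1] [0.349 0.229 0.02 ] 490
top tape_mid 0.96 [214.  179.2  39.6  38. ] [0.627 0.444 0.02 ] 871
[218. 291.] a [0.4255 0.4344 0.0739]
[218. 291.] b [0.4254 0.4359 0.158 ]
[218. 291.] c [0.425  0.4384 0.3951]
[218. 291.] d [0.4234 0.4423 0.5518]
[278. 257.] a [0.4827 0.3256 0.0275]
[278. 257.] b [0.4832 0.3272 0.1956]
[278. 257.] c [0.482  0.3283 0.4235]
[278. 257.] d [0.4844 0.3311 0.5631]
scene weight_a_mid 0.83 [312.2 271.6  18.6  37.1] [0.492 0.311 0.02 ] 684
scene weight_a_mid 0.61 [311.1 319.   26.9  43.6] [0.43  0.425 0.02 ] 899
scene socket_a 0.55 [366.  242.9  19.8   9.7] [0.44  0.172 0.02 ] 110
scene marker_mid 0.68 [395.9 277.9  48.7  22.6] [0.343 0.257 0.02 ] 260
[312. 272.] a [0.4844 0.324  0.039 ]
[312. 272.] b [0.4864 0.3212 0.2363]
[312. 272.] c [0.4865 0.3199 0.4482]
[312. 272.] d [0.4838 0.325  0.6032]
[311. 319.] a [0.4267 0.4348 0.0292]
[311. 319.] b [0.4279 0.4322 0.267 ]
[311. 319.] c [0.4253 0.4352 0.4803]
[311. 319.] d [0.4239 0.4336 0.6307]
```

Run:
```python
import cv2
t=cv2.imread("pics/top0.png"); s=cv2.imread("pics/scene0.png")
cv2.imwrite("pics/t1.png",cv2.resize(t[160:360,190:430],None,fx=3,fy=3,interpolation=cv2.INTER_CUBIC))
cv2.imwrite("pics/s1.png",cv2.resize(s[200:350,200:440],None,fx=3,fy=3,interpolation=cv2.INTER_CUBIC))
```

```text
(no output)
```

View pics/t1.png

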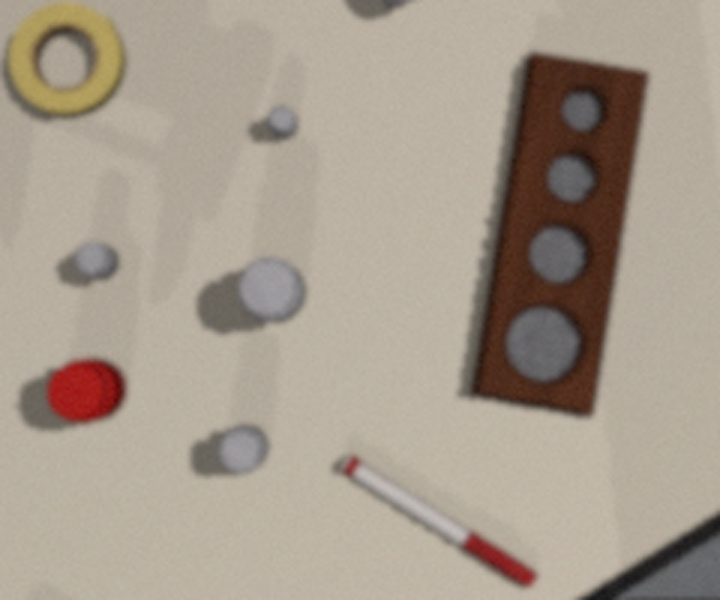

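View pics/s1.png

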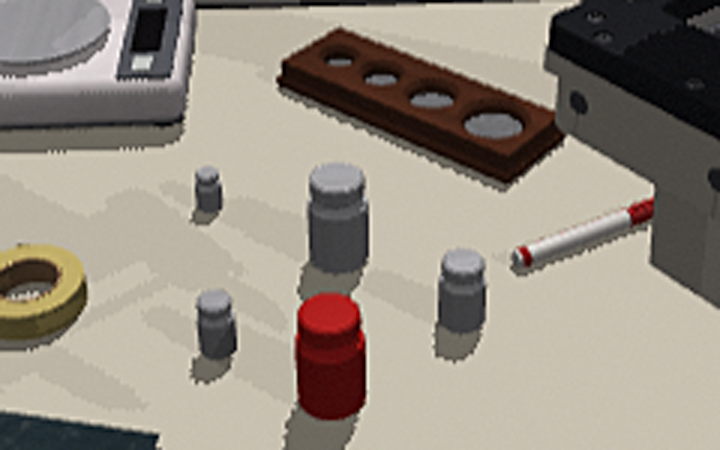

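```bash
cat >> h.py <<'E'
def blocksil(p,x,y,a):
    # x,y centre of block, a direction of row (large->small)
    c,s=np.cos(a),np.sin(a); P=[]
    for z in(0,.022):
        for u,v in((-1,-1),(1,-1),(1,1),(-1,1)):
            P.append([x+u*.108*c-v*.038*s,y+u*.108*s+v*.038*c,z])
    im=np.zeros((480,640),np.uint8)
    cv2.fillConvexPoly(im,np.round(cv2.convexHull(proj(p,P).astype(np.float32))*16).astype(np.int32),255,shift=4,lineType=cv2.LINE_AA)
    return im/255.
E
python3 - <<'E'
from h import *
for n in ["top","scene"]:
    p=cams.read_camera(n)
    for k in "bcd":
        for r in cams.cut_out(p,f"weight_{k}_mid"):
            e=r["extent"];g=ray(p,e[:2],D[k][0]/2000)
            print(n,k,round(r["score"],2),np.round(e,1),np.round(fit(p,k,r["region"],g[0],g[1]),4))
    im=p["color"].astype(int); 
    m=((im[...,0]-im[...,2]>20)&(im[...,0]<140)&(im[...,0]-im[...,1]>18)).astype(np.uint8)
    nl,l,st,_=cv2.connectedComponentsWithStats(m)
    j=1+np.argmax([ s[4] if s[4]<20000 and s[0]>270 and s[0]<400 and 150<s[1]<300 or (n=="scene" and 280<s[0]<320 and 190<s[1]<230) else 0 for s in st[1:]])
    print(st[j])
    c=cv2.findContours((l==j).astype(np.uint8),cv2.RETR_EXTERNAL,cv2.CHAIN_APPROX_NONE)[0]
    M=np.zeros((480,640)); cv2.drawContours(M,c,-1,1,-1)
    mb=cv2.GaussianBlur(M,(0,0),1.)
    f=lambda v:((cv2.GaussianBlur(blocksil(p,v[0]/1000,v[1]/1000,v[2]/100),(0,0),1.)-mb)**2).sum()
    r=minimize(f,[515,150,-12],method='Nelder-Mead',options=dict(initial_simplex=[[515,150,-12],[525,150,-12],[515,160,-12],[515,150,-2]]))
    print(n,"block",r.x,r.fun,M.sum())
    o=p["color"].copy(); cv2.drawContours(o,c,-1,(0,255,0),1); cv2.imwrite(f"pics/blk_{n}.png",cv2.resize(o[160:320,280:440,::-1],None,fx=3,fy=3))
    # felts
    for r in cams.cut_out(p,"socket_a"):
        yy,xx=np.nonzero(r["region"]); print(r["score"], [xx.mean(),yy.mean()],np.round(ray(p,(xx.mean(),yy.mean()),.012),4))
E
```

```text
top b 0.68 [271.6 309.1  17.7  17.3] [0.3892 0.3434 0.1133]
top c 0.69 [219.2 245.3  11.1  12.5] [0.5032 0.4298 0.494 ]
[ 348  178   58  120 3273]
top block [516.32610706 149.16565752 -19.28531513] 476.3687210777606 4485.0
0.67 [np.float64(375.10266159695817), np.float64(244.50570342205324)] [0.5026 0.1522 0.012 ]
0.61 [np.float64(370.0232558139535), np.float64(274.1441860465116)] [0.4489 0.163  0.012 ]
0.55 [np.float64(379.4551724137931), np.float64(219.66206896551725)] [0.548 0.143 0.012]
0.42 [np.float64(382.97435897435895), np.float64(196.77777777777777)] [0.5902 0.1353 0.012 ]
scene b 0.86 [354.4 295.3  18.5  21.4] [0.3897 0.3437 0.0715]
scene c 0.57 [271.9 307.6  11.5  25.4] [0.5041 0.4316 0.066 ]
scene d 0.52 [269.6 262.8   3.2  17.5] [0.588  0.3162 0.2261]
[ 294  209   91   43 1135]
scene block [532.2404929  124.19350978 -28.83830672] 783.2661279781812 1539.0
0.61 [np.float64(364.43382352941177), np.float64(241.21323529411765)] [0.4504 0.1565 0.012 ]
0.6 [np.float64(343.225), np.float64(232.625)] [0.5063 0.1457 0.012 ]
```

```bash
cat >> h.py <<'E'
DS=[0,.055,.102,.144]; RS=[.022,.017,.014,.012]
def poly(q):
    im=np.zeros((480,640),np.uint8)
    cv2.fillConvexPoly(im,np.round(q.astype(np.float32)*16).astype(np.int32),255,shift=4,lineType=cv2.LINE_AA); return im/255.
def felts(p,x,y,a):
    o=np.zeros((480,640))
    for d,r in zip(DS,RS):
        X=x+d*np.cos(a);Y=y+d*np.sin(a)
        c=lambda z,r:np.c_[X+r*np.cos(th),Y+r*np.sin(th),np.full(40,z)]
        o=np.maximum(o,poly(proj(p,c(.012,r)))*poly(proj(p,c(.018,r)))*poly(proj(p,c(.022,r+.004))))
    return o
def fitsock(p,v0=(448,163,-19)):
    im=cv2.GaussianBlur(p["color"],(3,3),0).astype(float)
    # gray ratio inside dilated block area
    g=im[...,2]/np.maximum(im[...,0],1)
    w=np.clip((g-.65)/.3,0,1)
    x,y,a=v0[0]/1000,v0[1]/1000,v0[2]/100
    # restricted to the block top
    c,s=np.cos(a),np.sin(a); P=[]
    for u,v in((-.032,-.030),(.165,-.030),(.165,.030),(-.032,.030)): P.append([x+u*c-v*s,y+u*s+v*c,.022])
    R=poly(proj(p,P))>.9
    f=lambda v:(((cv2.GaussianBlur(felts(p,v[0]/1000,v[1]/1000,v[2]/100),(0,0),.8)-w)**2)[R]).sum()
    v0=np.array(v0,float)
    r=minimize(f,v0,method='Nelder-Mead',options=dict(initial_simplex=[v0,v0+[6,0,0],v0+[0,6,0],v0+[0,0,4]]))
    return r.x,r.fun,(w[R]).sum(),w
E
python3 - <<'E'
from h import *
for n in ["top","scene"]:
    p=cams.read_camera(n)
    x,f,s,w=fitsock(p); print(n,x,f,s)
    o=p["color"][:,:,::-1].copy(); big=cv2.resize(o,None,fx=4,fy=4,interpolation=cv2.INTER_CUBIC)
    a=x[2]/100
    for d,r in zip(DS,RS):
        for rr,z in((r,.012),(r+.004,.022)):
            q=proj(p,np.c_[x[0]/1000+d*np.cos(a)+rr*np.cos(th),x[1]/1000+d*np.sin(a)+rr*np.sin(th),np.full(40,z)])
            cv2.polylines(big,[np.round((q+.5)*4).astype(int)],True,(0,255,0),1)
    y0,x0=(170,330) if n=="top" else (200,270)
    cv2.imwrite(f"pics/sk_{n}.png",big[y0*4:y0*4+560,x0*4:x0*4+520])
E
```

```text
top [448.79959629 161.98428836 -19.05169846] 32.783824830147324 1016.1975852952411
scene [449.37238532 161.42829415 -19.06476688] 28.711288004948432 226.3698884746859
```

View pics/sk_top.png

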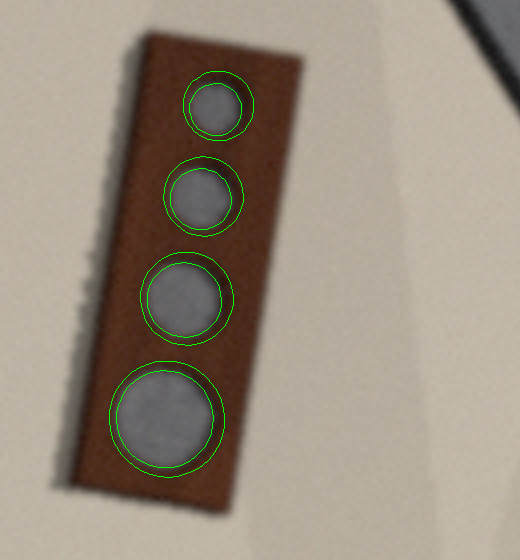

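View pics/sk_scene.png

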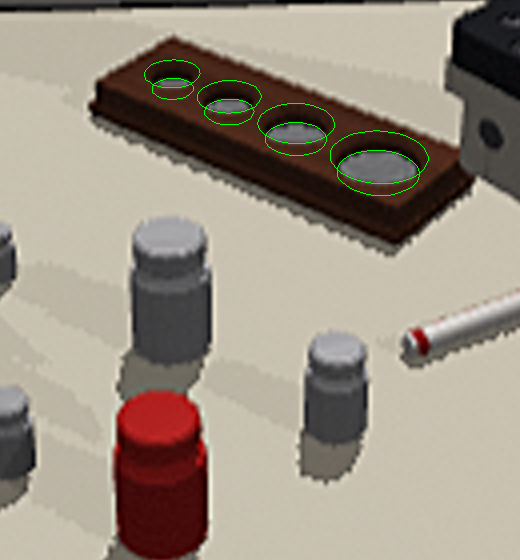

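```bash
cat >> h.py <<'E'
def gfit(p,k,x,y,z0=0):
    im=p["color"].astype(float); g=np.clip((im[...,2]/np.maximum(im[...,0],1)-.90)/.1,0,1)
    R=cv2.dilate((sil(p,k,x,y,z0)>0).astype(np.uint8),np.ones((13,13)))
    return fit(p,k,g*R,x,y,z0)
E
python3 - <<'E'
from h import *
P={'a':(.4835,.3248),'b':(.3895,.3435),'c':(.504,.431)}
for n in ["top","scene"]:
    p=cams.read_camera(n)
    if 'd' not in P: P['d']=tuple(ray(p,(284,200.5),.025)[:2])
    im=p["color"].astype(float); g=(im[...,2]/np.maximum(im[...,0],1))
    print(n,np.round(g[195:207,278:290] if n=="top" else g[255:272:2,262:278],2))
    for k in 'abcd': print(n,k,np.round(gfit(p,k,*P[k]),4))
E
```

```text
top [[0.87 0.87 0.88 0.9  0.91 0.92 0.91 0.9  0.88 0.87 0.88 0.88]
 [0.88 0.88 0.91 0.94 0.97 0.97 0.97 0.96 0.91 0.89 0.88 0.86]
 [0.88 0.88 0.94 0.98 1.   1.01 1.   1.   0.96 0.94 0.89 0.86]
 [0.88 0.92 0.95 1.01 1.   0.99 1.01 1.01 0.99 0.97 0.92 0.88]
 [0.88 0.93 0.98 1.01 1.01 1.01 0.99 1.01 1.01 0.99 0.93 0.88]
 [0.87 0.92 1.01 1.   1.01 1.   1.01 1.01 1.01 0.99 0.96 0.9 ]
 [0.88 0.92 0.97 1.   1.   1.01 1.01 1.01 0.99 1.   0.95 0.88]
 [0.89 0.91 0.96 0.98 1.   1.   1.01 0.99 0.99 1.   0.93 0.88]
 [0.83 0.89 0.94 1.   0.99 1.02 1.01 1.   0.99 0.98 0.92 0.88]
 [0.87 0.86 0.9  0.95 1.   1.01 0.99 0.98 0.95 0.93 0.89 0.87]
 [0.86 0.88 0.87 0.89 0.93 0.92 0.93 0.92 0.89 0.9  0.88 0.87]
 [0.86 0.87 0.87 0.87 0.87 0.89 0.87 0.89 0.86 0.87 0.87 0.86]]
top a [0.4834 0.3246 0.1103]
top b [0.39   0.3438 0.1491]
top c [0.505  0.4315 0.2614]
top d [0.5867 0.318  0.3447]
scene [[0.88 0.88 0.88 0.88 0.87 0.91 0.93 0.98 0.94 0.89 0.87 0.88 0.88 0.89
  0.88 0.88]
 [0.88 0.89 0.88 0.93 1.03 1.02 1.02 1.   1.01 1.03 1.   0.87 0.88 0.89
  0.88 0.88]
 [0.89 0.88 0.88 0.94 1.04 1.02 1.02 1.02 1.01 1.01 0.95 0.88 0.88 0.88
  0.88 0.88]
 [0.88 0.89 0.88 1.01 1.02 0.98 1.04 1.   1.   1.01 1.05 0.98 0.88 0.88
  0.89 0.89]
 [0.87 0.88 0.87 1.12 1.03 1.   1.01 1.02 1.01 1.01 1.01 1.18 0.88 0.88
  0.89 0.88]
 [0.88 0.87 0.87 0.95 1.04 1.02 1.   1.02 0.98 1.02 1.02 1.05 0.89 0.88
  0.89 0.88]
 [0.88 0.87 0.88 0.9  1.04 1.   1.   1.   0.98 1.02 1.02 1.07 0.88 0.88
  0.87 0.88]
 [0.87 0.88 0.89 0.85 1.   1.07 1.02 1.02 1.02 1.05 1.05 1.   0.88 0.88
  0.87 0.88]
 [0.89 0.89 0.85 0.86 0.86 0.87 0.88 0.87 0.88 0.87 0.85 0.87 0.88 0.88
  0.88 0.88]]
scene a [0.4839 0.3237 0.0602]
scene b [0.3895 0.3435 0.0798]
scene c [0.5041 0.4313 0.1041]
scene d [0.586  0.3189 0.1383]
```

```bash
cat >> h.py <<'E'
W={'a':(.4836,.3243),'b':(.3897,.3436),'c':(.5045,.4314),'d':(.5864,.3184)}
S={k:(.4491+d*np.cos(-.1906),.1617+d*np.sin(-.1906)) for k,d in zip('abcd',DS)}
def go(x,y,z):
    from scipy.spatial.transform import Rotation as Ro
    s=telemetry.observe(); R=Ro.from_euler('xyz',s["tool_rot"]).as_matrix()
    print("t",round(s["time"],2),"pos",np.round(s["tool_pos"]*1000,1),"rot",np.round(s["tool_rot"],3),"open",round(s["opening"]*1000,1),"f",np.round(s["contact_force"],1))
    print("delta tool mm",np.round(R.T@(np.array([x,y,z])-s["tool_pos"])*1000,1))
E
echo ok
```

```text
ok
```

servo_tool(targets="0 0 0 -0.105; 0 0 0 -0.105; 0 0 0 0", hand=1, squeeze=35)

```text
time: 1.78
tool_pos: [0.2039, 0.4838, 0.2049]
tool_rot: [3.142, 0.0, 2.958]
contact_force: [-0.4, 0.2, -0.2]
opening: 0.0915
```

```bash
python3 -c "
from h import *
go(*W['a'],.15)"
```

```text
t 1.77 pos [203.9 483.8 204.9] rot [3.142 0.    2.958] open 91.5 f [-0.4  0.2 -0.2]
delta tool mm [-304.2 -105.7   54.9]
```

servo_tool(targets="-30.4 -10.6 5.5 0; -30.4 -10.6 5.5 0; -30.4 -10.6 5.5 0; -30.4 -10.6 5.5 0; -30.4 -10.6 5.5 0; -30.4 -10.6 5.5 0; -30.4 -10.6 5.5 0; -30.4 -10.6 5.5 0; -30.4 -10.6 5.5 0; -30.4 -10.6 5.5 0; 0 0 0 0")

```text
time: 3.15
tool_pos: [0.4906, 0.3168, 0.1482]
tool_rot: [3.139, 0.0, 2.931]
contact_force: [-0.3, 0.1, 0.5]
opening: 0.0918
```

```bash
python3 -c "
from h import *
go(*W['a'],.056)
for n in ['top','scene']:
    p=cams.read_camera(n); cv2.imwrite(f'pics/{n}2.png',p['color'][:,:,::-1])"
```

```text
t 3.15 pos [490.6 316.8 148.2] rot [3.139 0.    2.931] open 91.8 f [-0.3  0.1  0.5]
delta tool mm [ 8.4  5.7 92.2]
```

View pics/scene2.png

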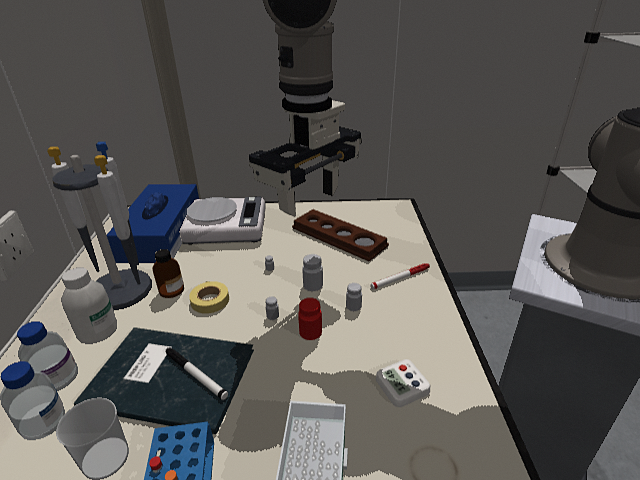

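```bash
python3 -c "
from h import *
p=cams.read_camera('scene'); print(proj(p,[[.5,.365,.134],[.48,.265,.134],[.49,.317,.134]]))
p=cams.read_camera('top'); print(proj(p,[[.5,.365,.134],[.48,.265,.134],[.49,.317,.134]]))"
```

```text
[[290.5020482  233.4006192 ]
 [328.46599005 210.3025664 ]
 [309.74206436 221.86702242]]
[[248.90175876 243.44959465]
 [312.6940262  254.91901615]
 [279.50757086 249.2056476 ]]
```

View pics/top2.png

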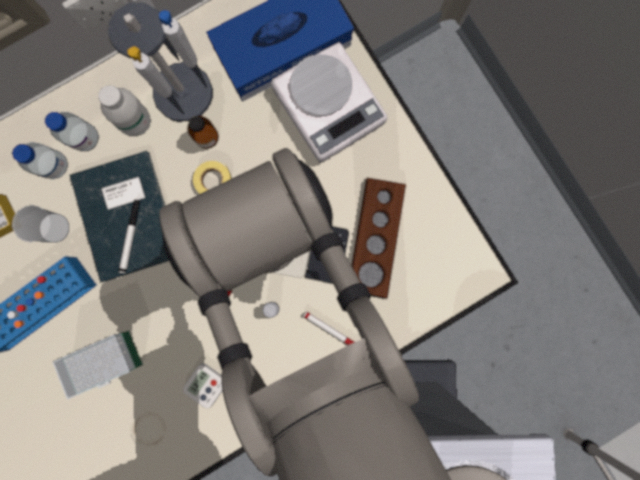

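Run:
```python
import cv2
s=cv2.imread("pics/scene2.png")
cv2.imwrite("pics/s2.png",cv2.resize(s[140:300,230:380],None,fx=4,fy=4,interpolation=cv2.INTER_CUBIC)[:600])
```

```text
(no output)
```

View pics/s2.png

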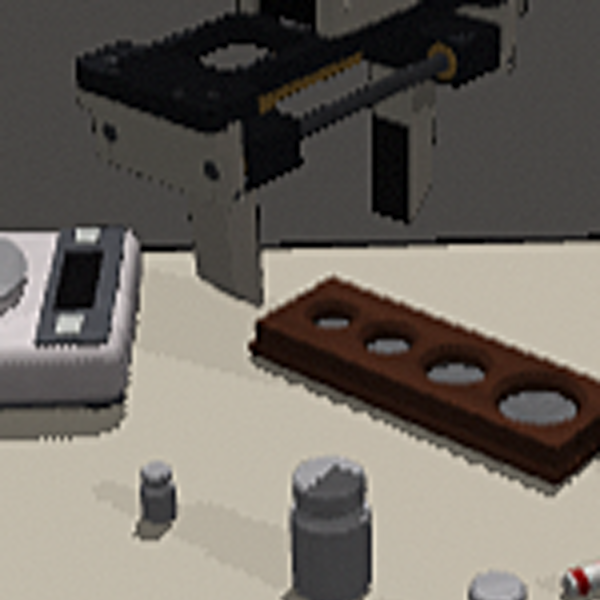

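```bash
python3 - <<'E'
from h import *
p=cams.read_camera('scene')
cv2.imwrite("pics/scene3.png",p["color"][:,:,::-1])
print(np.abs(p["color"].astype(int)-cv2.imread("pics/scene2.png")[:,:,::-1]).max(), p["t"])
a=np.array([.2036,.4834,.2043]); u=np.array([.388,.921,0]); v=np.array([-.921,.388,0])
for sgn in(1,-1):
    for e in (.046,.060):
        for w in(-.0095,.0095): print(sgn,e,w,proj(p,[a+u*sgn*e+v*w-[0,0,.014]])[0])
E
python3 - <<'E'
import cv2
s=cv2.imread("pics/scene0.png")
cv2.imwrite("pics/s0.png",cv2.resize(s[150:310,370:570],None,fx=3.7,fy=3.7,interpolation=cv2.INTER_CUBIC)[:600])
E
```

```text
146 [0.55703371 0.05025689 0.87291767]
1 0.046 -0.0095 [421.38228906 316.53850858]
1 0.046 0.0095 [435.19167785 325.96108486]
1 0.06 -0.0095 [412.87065981 322.27317296]
1 0.06 0.0095 [426.67032889 332.00444332]
-1 0.046 -0.0095 [471.3714763  282.85856284]
-1 0.046 0.0095 [485.09306898 290.5709142 ]
-1 0.06 -0.0095 [478.18127282 278.27049909]
-1 0.06 0.0095 [491.87180511 285.7634204 ]
```

View pics/s0.png

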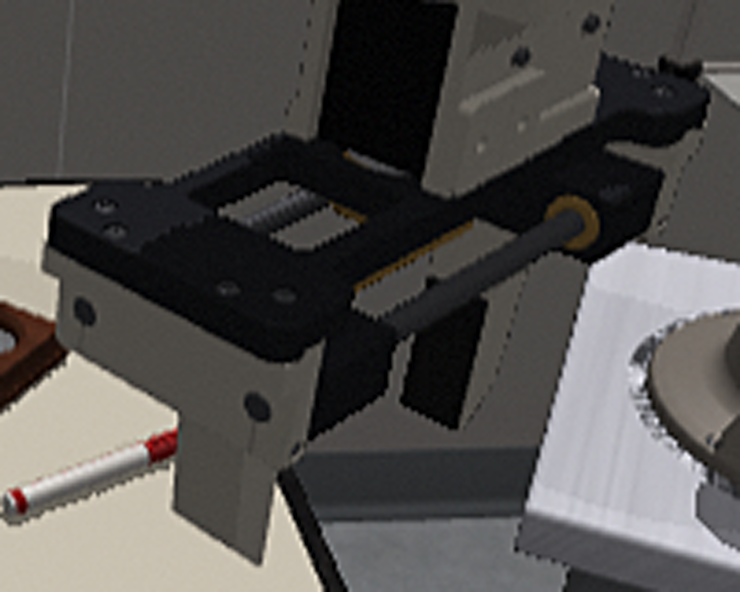

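Run:
```python
from h import *
go(*W['a'],.056)
a=cv2.imread("pics/scene3.png").astype(int);b=cv2.imread("pics/scene2.png").astype(int)
d=np.abs(a-b).max(2)>40; yy,xx=np.nonzero(d); print(d.sum(),xx.min(),xx.max(),yy.min(),yy.max())
p=cams.read_camera('scene'); s=telemetry.observe()
from scipy.spatial.transform import Rotation as Ro
R=Ro.from_euler('xyz',s["tool_rot"]).as_matrix()
big=cv2.resize(p["color"][:,:,::-1],None,fx=4,fy=4,interpolation=cv2.INTER_CUBIC)
for sg in(1,-1):
  for z in(14,-40,-52):
    q=proj(p,[s["tool_pos"]+R@np.array([x,sg*y,z])/1000 for x,y in((-9.5,46),(9.5,46),(9.5,65),(-9.5,65))])
    cv2.polylines(big,[np.round((q+.5)*4).astype(int)],True,(0,255,0),1)
cv2.imwrite("pics/s4.png",big[560:1120,920:1520])
```

```text
t 3.4 pos [488.4 318.9 149.3] rot [3.138e+00 1.000e-03 2.937e+00] open 91.8 f [ 0.7 -0.3 -1.2]
delta tool mm [ 5.9  4.  93.3]
891 217 614 2 479
```

View pics/s4.png

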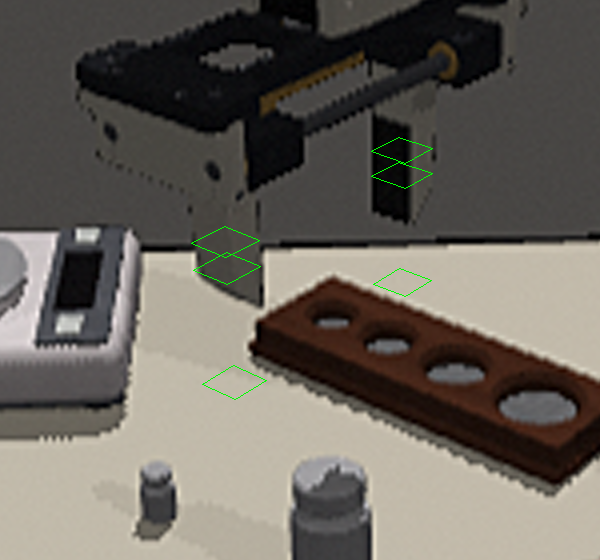

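servo_tool(targets="2 2 20 -0.014; 2 1 20 0; 1 1 15 0; 0 0 0 0; 0 0 0 0")

```text
time: 4.08
tool_pos: [0.4833, 0.3268, 0.0951]
tool_rot: [3.136, 0.004, 2.955]
contact_force: [0.2, 0.1, -0.5]
opening: 0.0919
```

```bash
cat >> h.py <<'E'
def look(name,win,f=4,n='scene',ov=True):
    from scipy.spatial.transform import Rotation as Ro
    p=cams.read_camera(n); s=telemetry.observe()
    R=Ro.from_euler('xyz',s["tool_rot"]).as_matrix()
    big=cv2.resize(p["color"][:,:,::-1],None,fx=f,fy=f,interpolation=cv2.INTER_CUBIC)
    o=s["opening"]*500
    if ov:
     for sg in(1,-1):
      for z in(14,-20):
        q=proj(p,[s["tool_pos"]+R@np.array([x,sg*y,z])/1000 for x,y in((-9.5,o),(9.5,o),(9.5,o+19),(-9.5,o+19))])
        cv2.polylines(big,[np.round((q+.5)*f).astype(int)],True,(0,255,0),1)
    x0,y0,w,h=win; cv2.imwrite(f"pics/{name}.png",big[y0*f:(y0+h)*f,x0*f:(x0+w)*f])
E
python3 -c "
from h import *
go(*W['a'],.056); look('l1',(220,150,180,150))"
```

```text
t 4.08 pos [483.3 326.8  95.1] rot [3.136 0.004 2.955] open 91.9 f [ 0.2  0.1 -0.5]
delta tool mm [-0.6 -2.6 39.1]
```

View pics/l1.png

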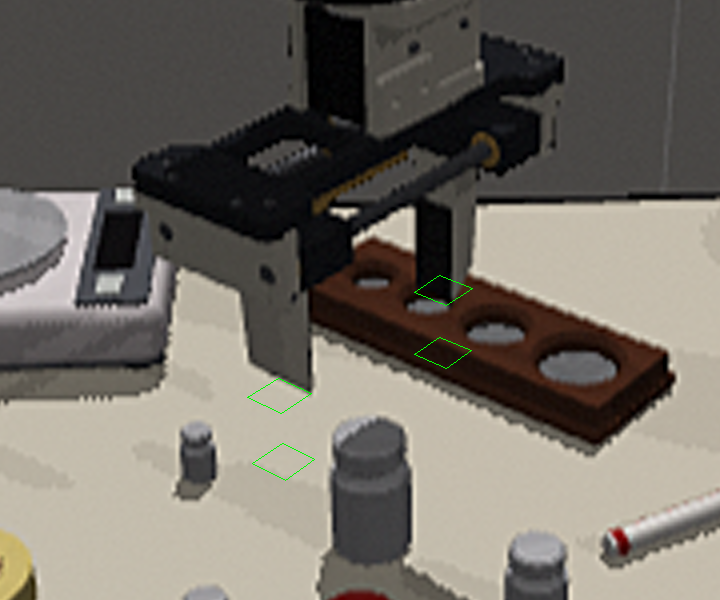

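```bash
python3 -c "
from h import *
look('l2',(240,180,180,140),n='top')
s=telemetry.observe()
for n in ['top','scene']:
    p=cams.read_camera(n); print(n,proj(p,[s['tool_pos']+np.array([.189*-e,-.98*e,h]) for e in(.06,.095) for h in(.042,.08,.1)]).round(1))"
```

```text
top [[310.9 260. ]
 [310.5 259. ]
 [310.3 258.5]
 [333.  263.8]
 [333.7 263. ]
 [334.1 262.6]]
scene [[331.6 210.4]
 [331.6 191.7]
 [331.5 181.4]
 [343.1 203.3]
 [343.4 184.9]
 [343.5 174.8]]
```

View pics/l2.png

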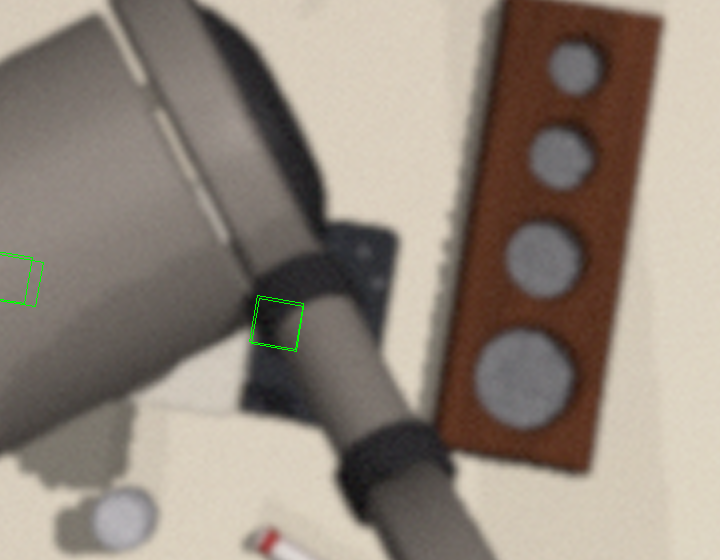

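servo_tool(targets="0 -2 10 0; 0 -1 10 0; 0 0 8 0; 0 0 3 0; 0 0 0 0; 0 0 0 0")

```text
time: 5.03
tool_pos: [0.483, 0.3233, 0.0617]
tool_rot: [3.136, 0.004, 2.954]
contact_force: [0.1, 0.0, -0.4]
opening: 0.0917
```

```bash
python3 -c "
from h import *
go(*W['a'],.056); look('l3',(220,150,180,150))"
```

```text
t 5.03 pos [483.  323.3  61.7] rot [3.136 0.004 2.954] open 91.7 f [ 0.1  0.  -0.4]
delta tool mm [-0.3  1.1  5.7]
```

View pics/l3.png

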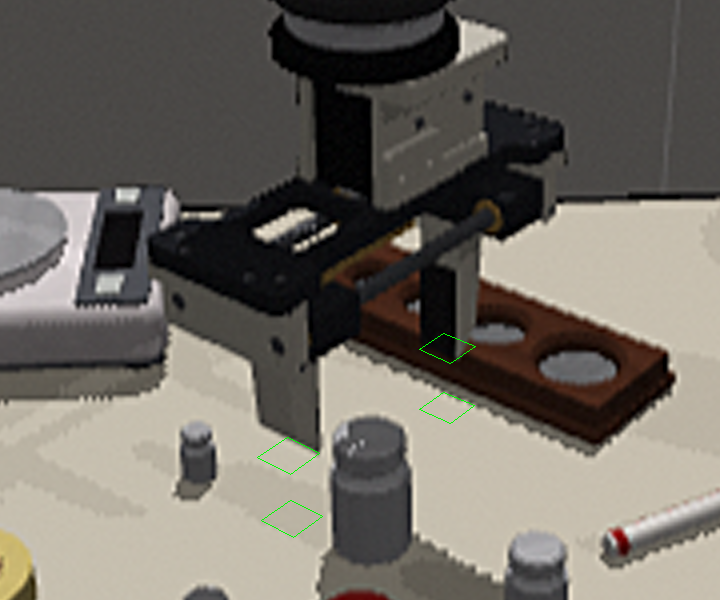

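servo_tool(targets="0 1 0 0; 0 0 0 0; 0 0 0 0; 0 0 0 0; 0 0 0 0; 0 0 0 0; 0 0 0 0; 0 0 0 0", hand=0.2, squeeze=5)

```text
time: 6.08
tool_pos: [0.4836, 0.3246, 0.0625]
tool_rot: [3.135, 0.005, 2.954]
contact_force: [0.4, -0.1, 0.4]
opening: 0.0197
```

```bash
python3 -c "
from h import *
go(*W['a'],.056); look('l4',(220,150,180,150))"
```

```text
t 6.08 pos [483.6 324.6  62.5] rot [3.135 0.005 2.954] open 19.7 f [ 0.4 -0.1  0.4]
delta tool mm [-0.  -0.3  6.5]
```

View pics/l4.png

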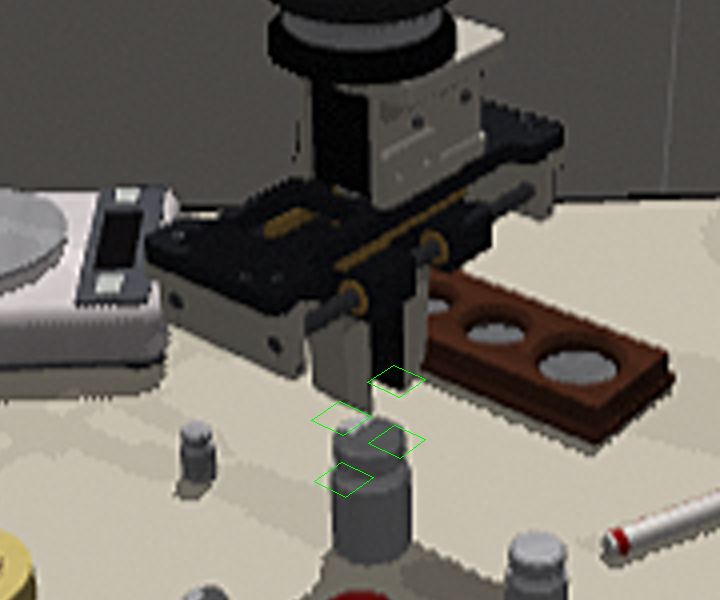

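```bash
python3 -c "
from h import *
from scipy.spatial.transform import Rotation as Ro
look('l5',(240,180,180,140),n='top',ov=False)
s=telemetry.observe();R=Ro.from_euler('xyz',s['tool_rot']).as_matrix()
im=cv2.imread('pics/l5.png')
p=cams.read_camera('top')
for z,c in((-52,(0,255,0)),(-90,(0,0,255)),(-110,(255,0,0))):
    q=proj(p,[s['tool_pos']+R@np.array([x,y,z])/1000 for x,y in((-37.5,-95),(37.5,-95),(37.5,95),(-37.5,95))])
    cv2.polylines(im,[np.round((q+.5-[240,180])*4).astype(int)],True,c,1)
cv2.imwrite('pics/l5.png',im)
p=cams.read_camera('scene'); im=cv2.resize(p['color'][:,:,::-1],None,fx=4,fy=4)
for z,c in((-52,(0,255,0)),(-90,(0,0,255)),(-110,(255,0,0))):
    q=proj(p,[s['tool_pos']+R@np.array([x,y,z])/1000 for x,y in((-37.5,-95),(37.5,-95),(37.5,95),(-37.5,95))])
    cv2.polylines(im,[np.round((q+.5)*4).astype(int)],True,c,1)
cv2.imwrite('pics/l6.png',im[600:1120,860:1560])
"
```

```text
(no output)
```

View pics/l5.png

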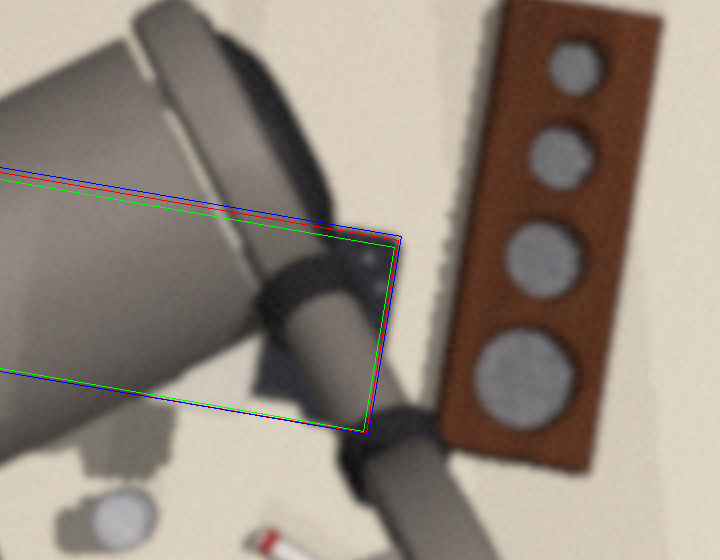

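View pics/l6.png

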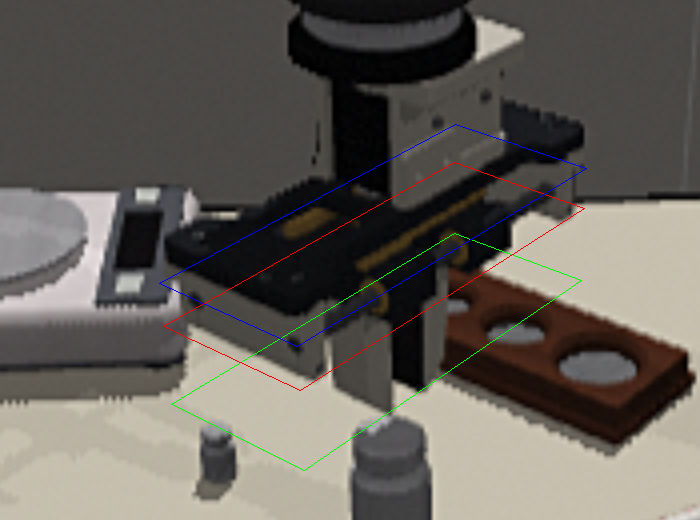

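servo_tool(targets="0 0 0 0; 0 0 0 0; 0 0 0 0; 0 0 0 0; 0 0 10 0; 0 0 8 0; 0 0 0 0; 0 0 0 0", hand=0.8)

```text
time: 7.28
tool_pos: [0.4833, 0.3245, 0.0426]
tool_rot: [3.136, 0.004, 2.954]
contact_force: [0.2, 0.7, 0.2]
opening: 0.0732
```

```bash
python3 -c "
from h import *
go(*W['a'],.022); look('l7',(220,150,180,150))"
```

```text
t 7.28 pos [483.3 324.5  42.6] rot [3.136 0.004 2.954] open 73.2 f [0.2 0.7 0.2]
delta tool mm [-0.2 -0.2 20.6]
```

View pics/l7.png

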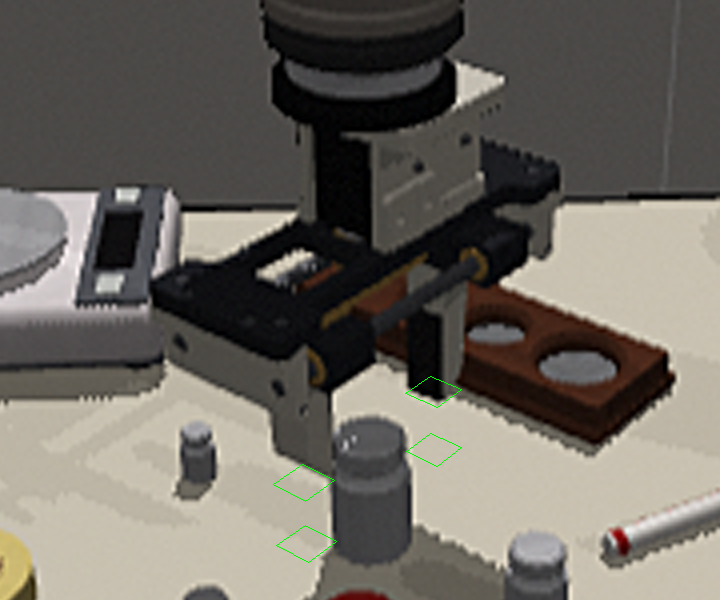

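servo_tool(targets="0 0 8 0; 0 0 8 0; 0 0 6 0; 0 0 2 0; 0 0 0 0")

```text
time: 7.95
tool_pos: [0.4834, 0.3246, 0.0168]
tool_rot: [3.136, 0.004, 2.954]
contact_force: [0.2, 0.6, 0.2]
opening: 0.0735
```

```bash
python3 -c "
from h import *
go(*W['a'],.019); look('l8',(220,150,180,150))"
```

```text
t 7.95 pos [483.4 324.6  16.8] rot [3.136 0.004 2.954] open 73.5 f [0.2 0.6 0.2]
delta tool mm [-0.3 -0.2 -2.2]
```

View pics/l8.png

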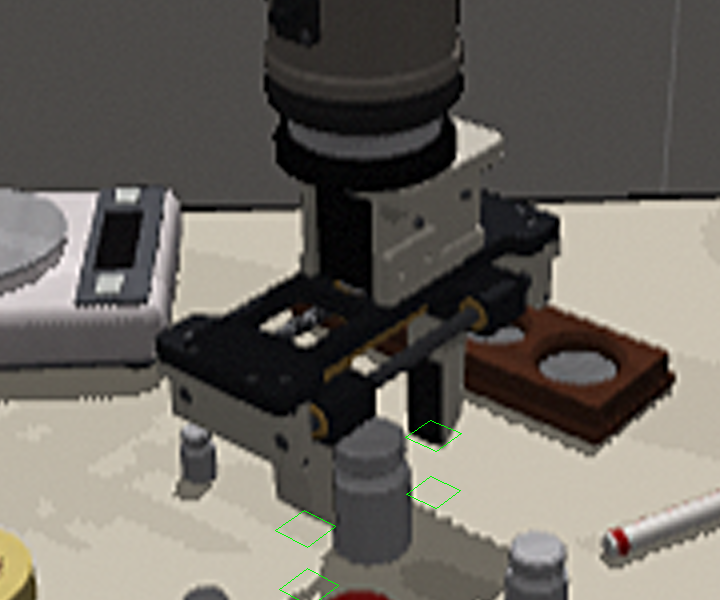

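```bash
python3 -c "
from h import *
A=cams.read_camera('top');B=cams.read_camera('scene')
def tri(u,v):
    PA=A['K']@np.c_[A['R'],A['t']];PB=B['K']@np.c_[B['R'],B['t']]
    X=cv2.triangulatePoints(PA,PB,np.array(u,float),np.array(v,float))[:,0];X=X[:3]/X[3]
    return X,proj(A,[X])-u,proj(B,[X])-v
print(tri((339,238),(341.25,175.75)))
print(ray(B,(302.5,280),.003),ray(B,(302.5,280),.041))
look('l9',(220,150,180,150),ov=False); look('l10',(180,180,200,150),n='top',ov=False)
"
```

```text
(array([0.49186569, 0.22075009, 0.18378147]), array([[3.18279236, 6.68953919]]), array([[-7.61565954, -0.56428874]]))
[0.50690831 0.32347156 0.003     ] [0.48102973 0.36454522 0.041     ]
```

View pics/l9.png

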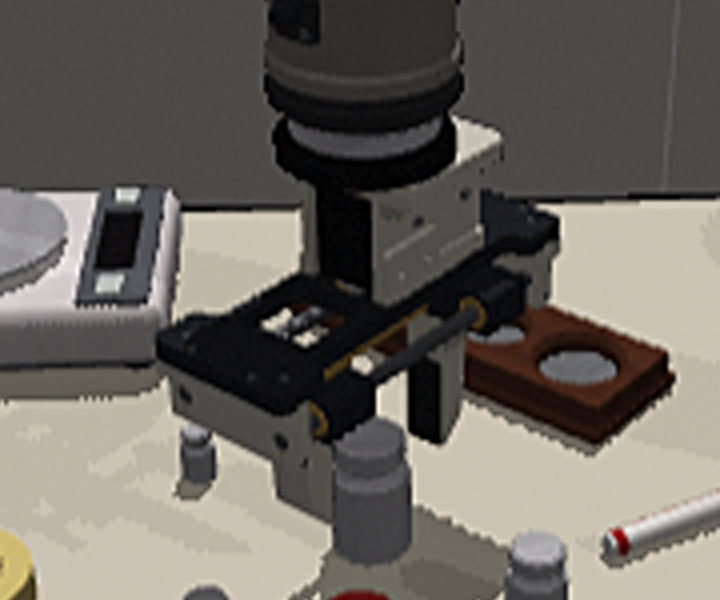

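View pics/l10.png

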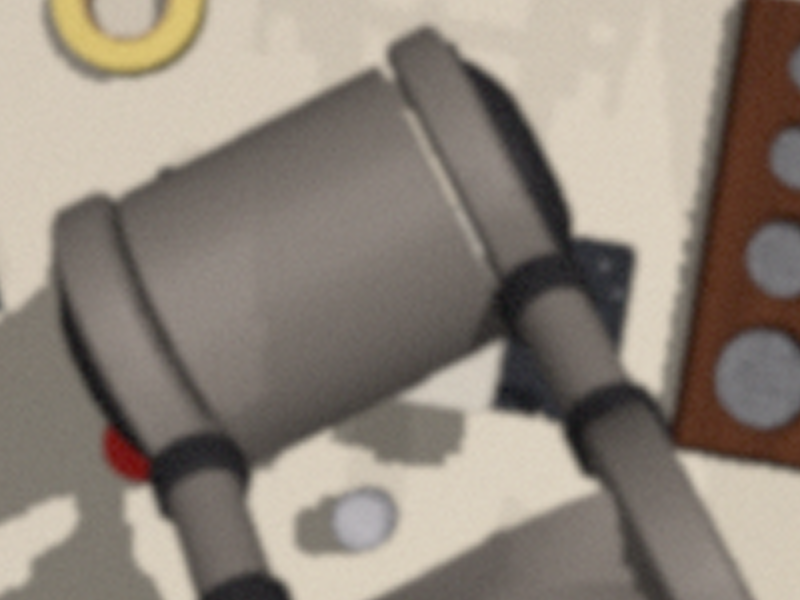

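servo_tool(targets="0 0 0 0; 0 0 0 0; 0 0 0 0; 0 0 0 0; 0 0 0 0; 0 0 0 0; 0 0 0 0", hand=0.2, squeeze=5)

```text
time: 9.07
tool_pos: [0.484, 0.3253, 0.0177]
tool_rot: [3.134, 0.006, 2.954]
contact_force: [0.5, 0.8, -0.4]
opening: 0.0369
```

```bash
python3 -c "
from h import *
go(*W['a'],.019); look('l11',(220,150,180,150),ov=False)"
```

```text
t 9.07 pos [484.  325.3  17.7] rot [3.134 0.006 2.954] open 36.9 f [ 0.5  0.8 -0.4]
delta tool mm [ 0.2 -1.  -1.3]
```

View pics/l11.png

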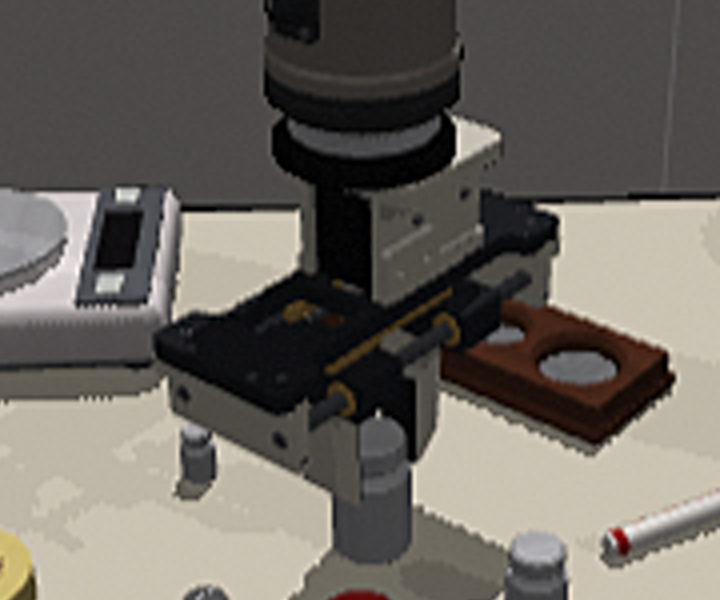

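servo_tool(targets="0 0 0 0; 0 0 0 0; 0 0 -3 0; 0 0 -3 0; 0 0 0 0; 0 0 0 0", hand=0.6)

```text
time: 9.88
tool_pos: [0.4839, 0.3248, 0.0243]
tool_rot: [3.135, 0.005, 2.954]
contact_force: [-0.4, -0.4, 0.1]
opening: 0.0549
```

servo_tool(targets="0 0 0 0; 0 0 0 0; 0 0 0 0; 0 0 0 0; 0 0 0 0", hand=0, squeeze=30)

```text
time: 10.5
tool_pos: [0.4839, 0.3251, 0.0242]
tool_rot: [3.134, 0.005, 2.954]
contact_force: [-0.5, 0.2, 1.1]
opening: 0.0322
```

```bash
python3 -c "
from h import *
go(*W['a'],.019); look('l12',(220,150,180,150),ov=False)"
```

```text
t 10.5 pos [483.9 325.1  24.2] rot [3.134 0.005 2.954] open 32.2 f [-0.5  0.2  1.1]
delta tool mm [ 0.2 -0.8  5.2]
```

View pics/l12.png

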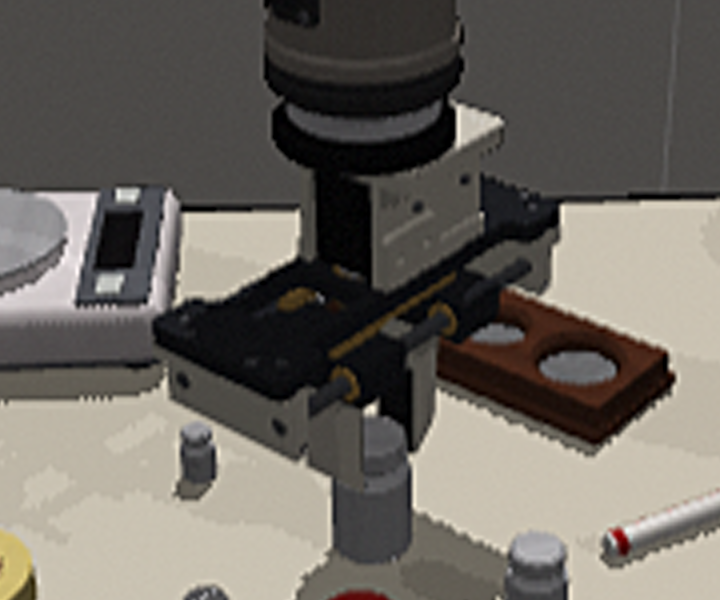

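servo_tool(targets="0 0 -5 0; 0 0 -10 0; 0 0 -15 0; 0 0 -15 0; 0 0 -15 0; 0 0 0 0; 0 0 0 0")

```text
time: 11.42
tool_pos: [0.4824, 0.3239, 0.0878]
tool_rot: [3.136, 0.003, 2.954]
contact_force: [-0.5, -0.2, -4.7]
opening: 0.0325
```

```bash
python3 -c "
from h import *
go(*S['a'],.084); look('l13',(220,150,180,150),ov=False)"
```

```text
t 11.43 pos [482.4 323.9  87.8] rot [3.136e+00 3.000e-03 2.954e+00] open 32.5 f [-0.5 -0.2 -4.7]
delta tool mm [   2.5 -165.6    2.9]
```

View pics/l13.png

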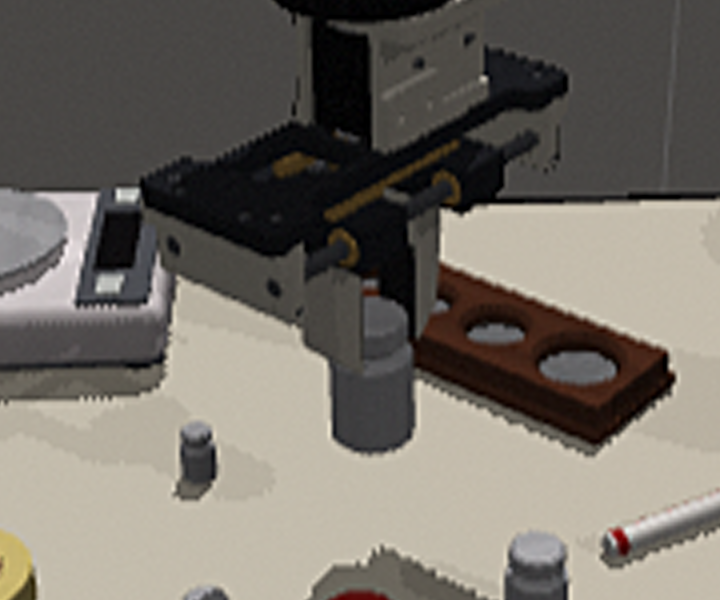

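servo_tool(targets="0 -15 0 0; 0.5 -25 0 0; 0.5 -25 0 0; 0.5 -25 0 0; 0.5 -25 0 0; 0.5 -25 0 0; 0 -15 0 0; 0 -6 0 0; 0 0 0 0; 0 0 0 0")

```text
time: 12.72
tool_pos: [0.4449, 0.156, 0.0838]
tool_rot: [3.141, -0.003, 2.953]
contact_force: [-0.9, 0.4, -5.4]
opening: 0.0326
```

```bash
python3 -c "
from h import *
go(S['a'][0]+.0003,S['a'][1]+.0004,.06); look('l14',(270,150,180,150),ov=False);look('l15',(300,180,150,140),ov=False,n='top')
p=cams.read_camera('scene'); s=telemetry.observe()
for r in cams.cut_out(p,'weight_a_mid'): print(r['score'],r['extent'], fit(p,'a',r['region'],s['tool_pos'][0],s['tool_pos'][1],s['tool_pos'][2]-.0242))"
```

```text
t 12.72 pos [444.9 156.   83.8] rot [ 3.141e+00 -3.000e-03  2.953e+00] open 32.6 f [-0.9  0.4 -5.4]
delta tool mm [-3.4  6.8 23.8]
0.81 [310.0, 320.3, 26.3, 43.4] (np.float64(5.022315389655346), np.float64(-5.240380501079034), np.float64(0.9277991623547811))
0.79 [369.6, 209.6, 21.6, 36.6] (np.float64(0.44223272180934686), np.float64(0.15851005956028918), np.float64(0.20839715313811533))
```

View pics/l14.png

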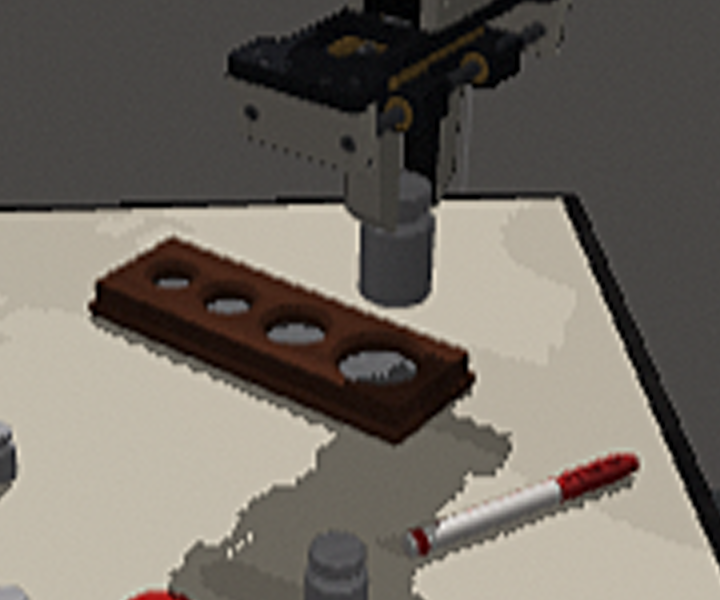

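View pics/l15.png

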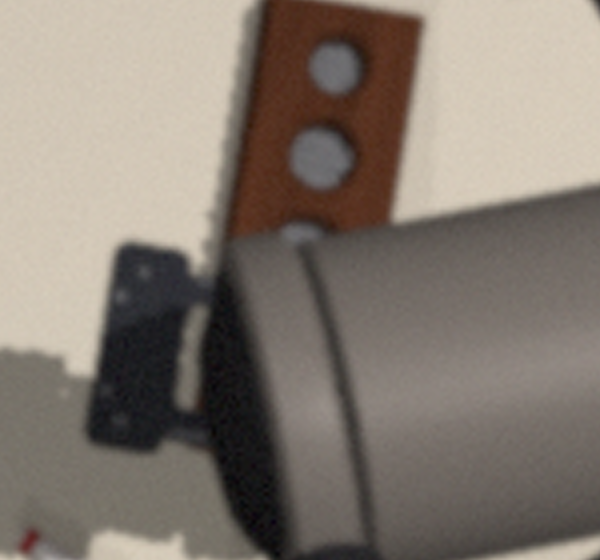

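servo_tool(targets="-2 4 8 0; -1 2 8 0; 0 1 6 0; 0 0 0 0; 0 0 0 0")

```text
time: 13.55
tool_pos: [0.4489, 0.1633, 0.0595]
tool_rot: [3.142, -0.004, 2.955]
contact_force: [-0.6, 0.3, -5.1]
opening: 0.0324
```

```bash
cat >> h.py <<'E'
def bodyfit(k,z0,name=None,win=(270,150,180,150)):
    """fit of lower 60% of the body by grey mask in scene; returns xy"""
    p=cams.read_camera('scene'); s=telemetry.observe(); x,y=s["tool_pos"][:2]
    H,bd,bh,kd,kh=np.array(D[k])/1000
    def m(x,y,lo=0,hi=.7,pad=0):
        P=[[x+(bd/2+pad)*np.cos(t),y+(bd/2+pad)*np.sin(t),z0+z] for t in th for z in(lo*bh-pad,hi*bh)]
        return poly(cv2.convexHull(proj(p,P).astype(np.float32)))
    R=m(x,y,0,.6,.006)>0
    im=p["color"].astype(float); 
    g=np.clip((im[...,2]/np.maximum(im[...,0],1)-.90)/.08,0,1)
    f=lambda v:((cv2.GaussianBlur(m(x+v[0]/1000,y+v[1]/1000,0,1.1),(0,0),.7)-g)[R]**2).sum()
    r=minimize(f,[0,0],method='Nelder-Mead',options=dict(initial_simplex=[[0,0],[5,0],[0,5]]))
    print("bodyfit offset from TCP mm",np.round(r.x,1),"err",r.fun,R.sum())
    if name:
        big=cv2.resize(p["color"][:,:,::-1],None,fx=4,fy=4,interpolation=cv2.INTER_CUBIC)
        for v,c in(((0,0),(0,0,255)),(r.x,(0,255,0))):
            q=proj(p,[[x+v[0]/1000+bd/2*np.cos(t),y+v[1]/1000+bd/2*np.sin(t),z0] for t in th])
            cv2.polylines(big,[np.round((q+.5)*4).astype(int)],True,c,1)
        x0,y0,w,h=win; cv2.imwrite(f"pics/{name}.png",big[y0*4:(y0+h)*4,x0*4:(x0+w)*4])
E
python3 -c "
from h import *
go(S['a'][0]+.0003,S['a'][1]+.0004,.0362); s=telemetry.observe(); bodyfit('a',s['tool_pos'][2]-.0242,'l16')"
```

```text
t 13.55 pos [448.9 163.3  59.5] rot [ 3.142 -0.004  2.955] open 32.4 f [-0.6  0.3 -5.1]
delta tool mm [-0.8 -1.1 23.2]
bodyfit offset from TCP mm [-10.9  25.7] err 80.76245455768085 680
```

View pics/l16.png

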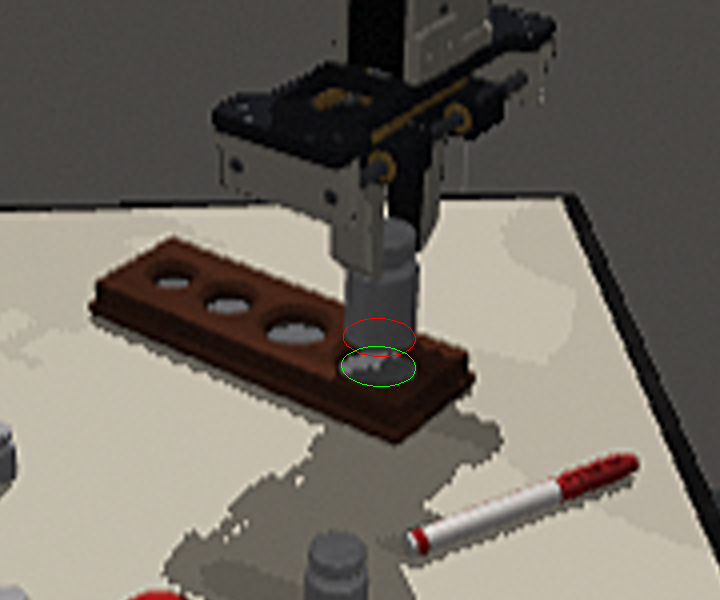

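servo_tool(targets="-0.8 -0.6 5 0; 0 -0.3 5 0; 0 0 5 0; 0 0 3 0; 0 0 0 0; 0 0 0 0")

```text
time: 14.35
tool_pos: [0.4497, 0.1621, 0.0405]
tool_rot: [3.141, -0.004, 2.954]
contact_force: [0.2, -0.2, -5.7]
opening: 0.0321
```

```bash
python3 -c "
from h import *
go(S['a'][0]+.0003,S['a'][1]+.0004,.0362); look('l17',(290,150,150,130),f=5,ov=False)"
```

```text
t 14.35 pos [449.7 162.1  40.5] rot [ 3.141 -0.004  2.954] open 32.1 f [ 0.2 -0.2 -5.7]
delta tool mm [ 0.3 -0.   4.3]
```

View pics/l17.png

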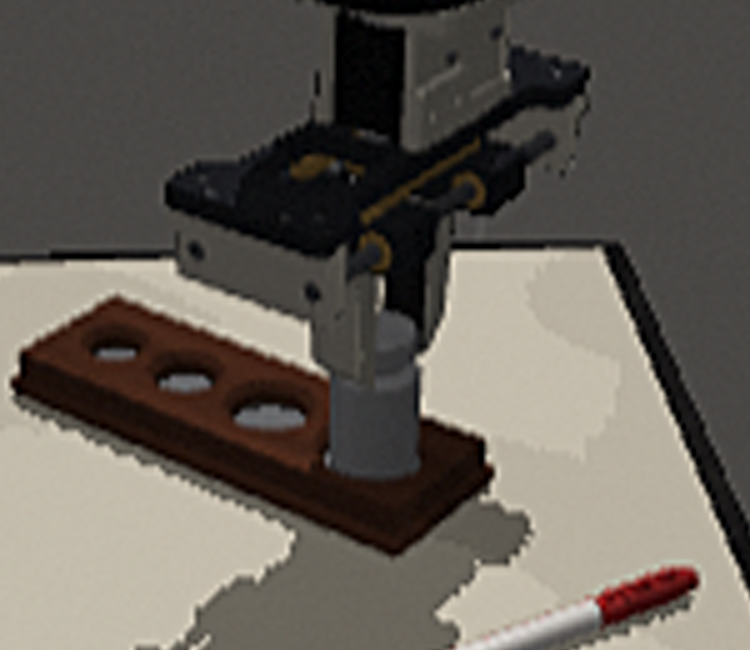

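Weight a is entering socket a, centred. Lower the last 4 mm.

servo_tool(targets="0 0 2 0; 0 0 2 0; 0 0 1 0; 0 0 0 0")

```text
time: 14.9
tool_pos: [0.4502, 0.1622, 0.0362]
tool_rot: [3.141, -0.002, 2.955]
contact_force: [-0.7, -0.3, -3.9]
opening: 0.0323
```

servo_tool(targets="0 0 1 0; 0 0 0.5 0; 0 0 0 0")

```text
time: 15.28
tool_pos: [0.4505, 0.1622, 0.0362]
tool_rot: [3.141, -0.001, 2.955]
contact_force: [-0.3, -0.5, -2.3]
opening: 0.0328
```

servo_tool(targets="0 0 0 0; 0 0 0 0; 0 0 0 0; 0 0 0 0; 0 0 -10 0; 0 0 -15 0; 0 0 -20 0; 0 0 -20 0; 0 0 0 0", hand=0.65)

```text
time: 16.4
tool_pos: [0.4523, 0.1626, 0.1057]
tool_rot: [3.139, 0.004, 2.955]
contact_force: [0.5, 0.0, -0.6]
opening: 0.0599
```

```bash
python3 -c "
from h import *
go(*W['b'],.06); look('l18',(290,150,150,130),f=5,ov=False)"
```

```text
t 16.4 pos [452.3 162.6 105.7] rot [3.139 0.004 2.955] open 59.9 f [ 0.5  0.  -0.6]
delta tool mm [ 95.4 166.1  45.8]
```

View pics/l18.png

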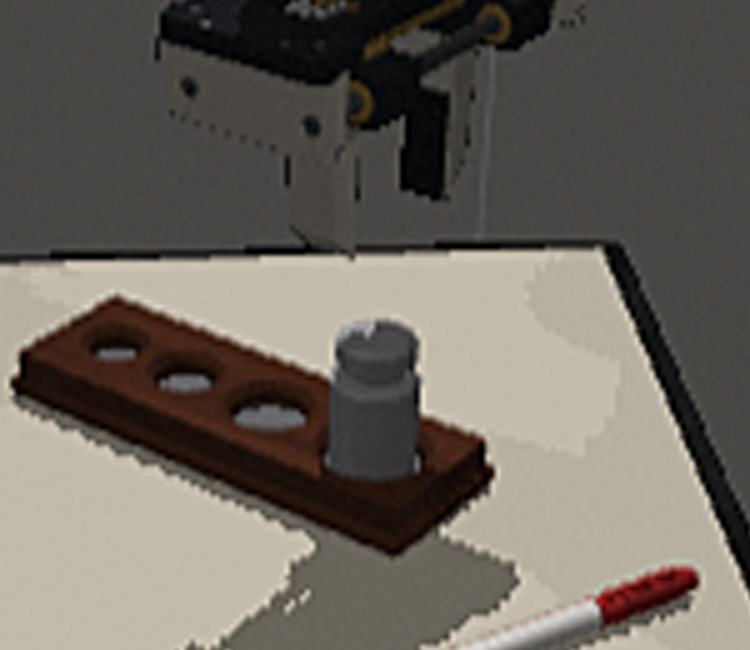

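servo_tool(targets="10 18 0 0; 14 24 0 0; 14 24 6 0; 14 24 6 0; 14 24 6 0; 14 24 6 0; 9 16 6 0; 4 6 5 0; 0 0 3 0; 0 0 0 0; 0 0 0 0")

```text
time: 17.82
tool_pos: [0.3856, 0.3385, 0.0589]
tool_rot: [-3.137, -0.006, 2.951]
contact_force: [-0.2, -0.1, -0.4]
opening: 0.0599
```

```bash
python3 -c "
from h import *
go(*W['b'],.009); p=cams.read_camera('scene'); print(np.round(gfit(p,'b',*W['b']),4))"
```

```text
t 17.82 pos [385.6 338.5  58.9] rot [-3.137 -0.006  2.951] open 59.9 f [-0.2 -0.1 -0.4]
delta tool mm [-3.3  6.  49.8]
[0.3895 0.3443 0.0861]
```

servo_tool(targets="-2 4 3 0; -1 2 8 0; 0 0 10 0; 0 0 0 0; 0 0 0 0")

```text
time: 18.5
tool_pos: [0.3902, 0.3436, 0.0363]
tool_rot: [-3.137, -0.006, 2.95]
contact_force: [0.3, -0.3, 1.2]
opening: 0.0597
```

```bash
python3 -c "
from h import *
go(*W['b'],.009); look('l19',(290,200,150,130),f=5)"
```

```text
t 18.5 pos [390.2 343.6  36.3] rot [-3.137 -0.006  2.95 ] open 59.7 f [ 0.3 -0.3  1.2]
delta tool mm [ 0.3  0.  27.3]
```

View pics/l19.png

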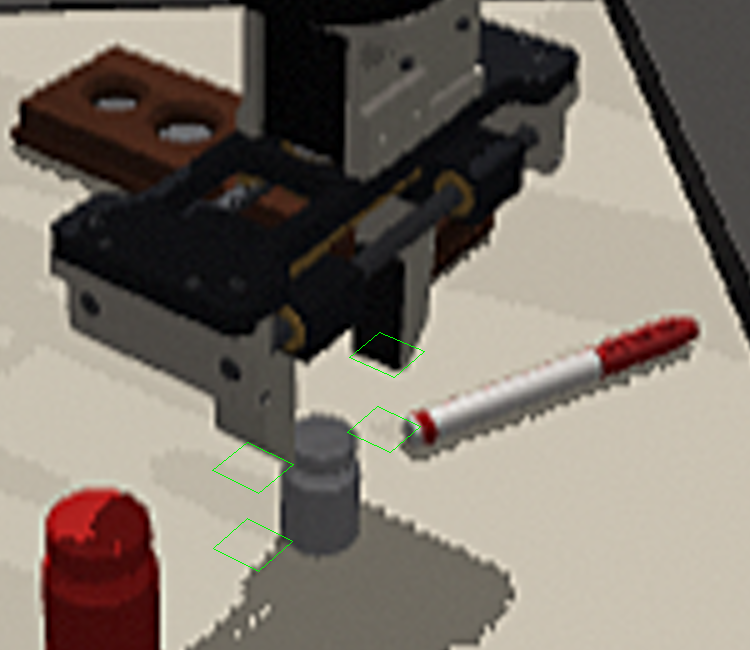

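servo_tool(targets="0 0 8 0; 0 0 8 0; 0 0 7 0; 0 0 3 0; 0 0 0 0")

```text
time: 19.18
tool_pos: [0.3899, 0.3435, 0.0084]
tool_rot: [-3.137, -0.006, 2.95]
contact_force: [-0.1, -0.2, 0.8]
opening: 0.0598
```

servo_tool(targets="0 0 0 0; 0 0 0 0; 0 0 0 0; 0 0 0 0; 0 0 0 0; 0 0 0 0", hand=0, squeeze=10)

```text
time: 19.92
tool_pos: [0.3903, 0.3439, 0.0091]
tool_rot: [-3.138, -0.005, 2.95]
contact_force: [0.3, 0.9, -0.1]
opening: 0.0245
```

```bash
python3 -c "
from h import *
go(*W['b'],.009); look('l20',(290,200,150,130),f=5,ov=False)"
```

```text
t 19.93 pos [390.3 343.9   9.1] rot [-3.138 -0.005  2.95 ] open 24.5 f [ 0.3  0.9 -0.1]
delta tool mm [ 0.6 -0.4  0.1]
```

View pics/l20.png

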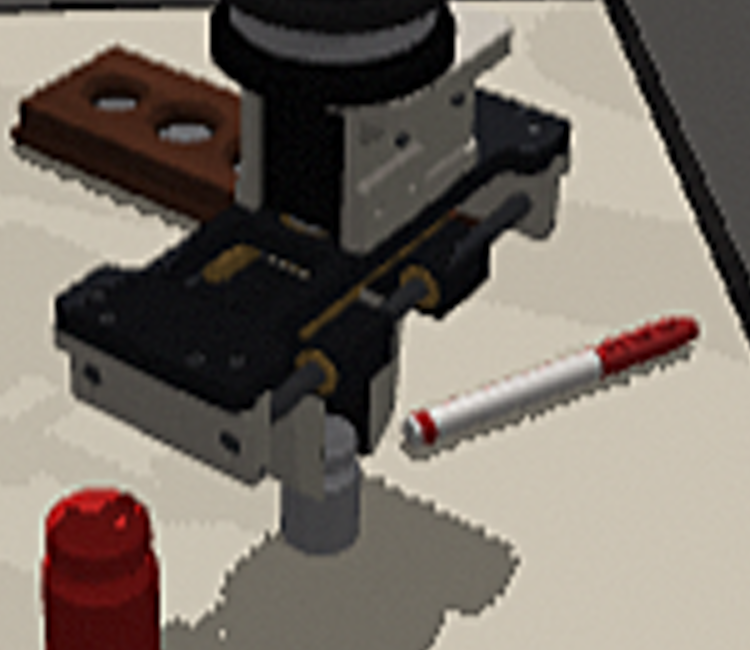

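servo_tool(targets="0 0 0 0; 0 0 -5 0; 0 0 -12 0; 0 0 -20 0; 0 0 -20 0; 0 0 -20 0; 0 0 -8 0; 0 0 0 0; 0 0 0 0", squeeze=25)

```text
time: 21.1
tool_pos: [0.39, 0.3434, 0.0987]
tool_rot: [-3.136, -0.006, 2.95]
contact_force: [0.8, -0.4, -2.1]
opening: 0.0233
```

```bash
python3 -c "
from h import *
go(S['b'][0]+.0004,S['b'][1]+.0002,.095); look('l21',(270,150,160,140),f=4,ov=False)"
```

```text
t 21.1 pos [390.  343.4  98.7] rot [-3.136 -0.006  2.95 ] open 23.3 f [ 0.8 -0.4 -2.1]
delta tool mm [-147.9 -166.8    3.7]
```

View pics/l21.png

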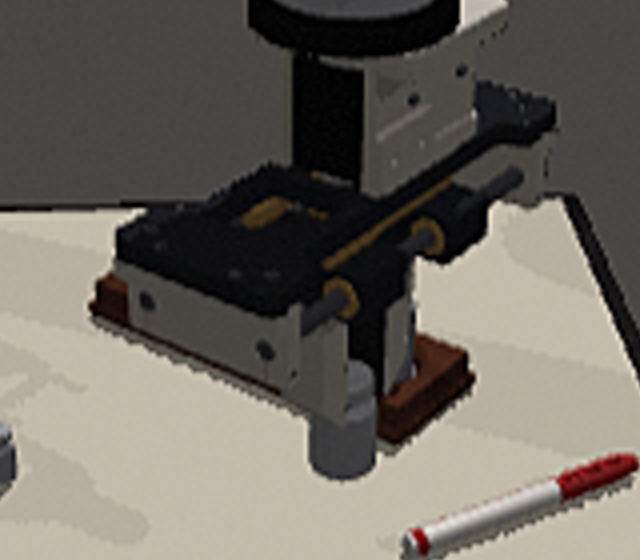

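servo_tool(targets="-15 -10 0 0; -22 -20 0 0; -22 -25 0 0; -22 -25 0 0; -22 -25 0 0; -20 -25 0 0; -13 -18 0 0; -6 -8 0 0; -2 -3 0 0; 0 0 0 0; 0 0 0 0")

```text
time: 22.52
tool_pos: [0.5064, 0.1478, 0.0936]
tool_rot: [-3.131, -0.012, 2.95]
contact_force: [-0.5, 0.3, -2.2]
opening: 0.0237
```

```bash
python3 -c "
from h import *
go(S['b'][0]+.0004,S['b'][1]+.0002,.05)"
```

```text
t 22.52 pos [506.4 147.8  93.6] rot [-3.131 -0.012  2.95 ] open 23.7 f [-0.5  0.3 -2.2]
delta tool mm [ 3.   3.5 43.6]
```

servo_tool(targets="1.5 2 6 0; 1 1 10 0; 0 0 10 0; 0 0 10 0; 0 0 4 0; 0 0 0 0")

```text
time: 23.28
tool_pos: [0.5025, 0.1525, 0.05]
tool_rot: [-3.131, -0.014, 2.952]
contact_force: [0.5, -0.1, -2.2]
opening: 0.0237
```

```bash
python3 -c "
from h import *
go(S['b'][0]+.0004,S['b'][1]+.0002,.021); s=telemetry.observe(); bodyfit('b',s['tool_pos'][2]-.0091,'l22')"
```

```text
t 23.27 pos [502.5 152.5  50. ] rot [-3.131 -0.014  2.952] open 23.7 f [ 0.5 -0.1 -2.2]
delta tool mm [-1.6 -0.5 29. ]
bodyfit offset from TCP mm [ 2.3 -7.7] err 43.277886501813924 421
```

View pics/l22.png

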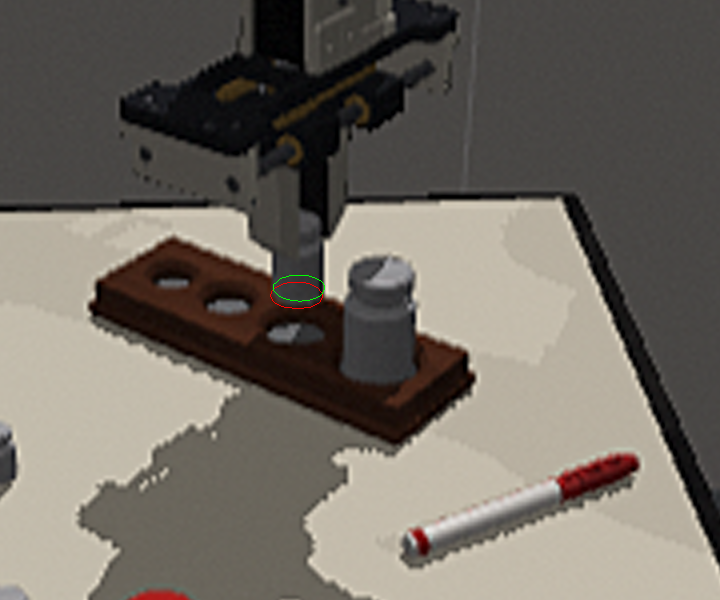

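servo_tool(targets="-1 -0.5 6 0; -0.5 0 8 0; 0 0 6 0; 0 0 3 0; 0 0 0 0; 0 0 0 0")

```text
time: 24.08
tool_pos: [0.5043, 0.1514, 0.026]
tool_rot: [-3.131, -0.013, 2.952]
contact_force: [0.3, 0.3, -3.0]
opening: 0.0242
```

```bash
python3 -c "
from h import *
go(S['b'][0]+.0004,S['b'][1]+.0002,.021); look('l23',(290,150,150,130),f=5,ov=False)"
```

```text
t 24.07 pos [504.3 151.4  26. ] rot [-3.131 -0.013  2.952] open 24.2 f [ 0.3  0.3 -3. ]
delta tool mm [ 0.7 -0.   5. ]
```

View pics/l23.png

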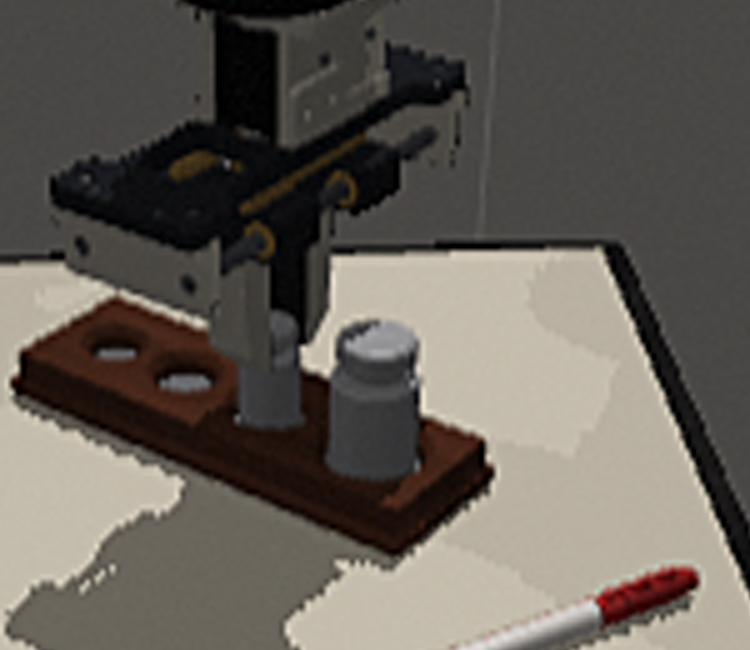

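servo_tool(targets="0.4 0 2 0; 0 0 2 0; 0 0 1.5 0; 0 0 0.5 0; 0 0 0 0")

```text
time: 24.75
tool_pos: [0.5044, 0.1515, 0.0213]
tool_rot: [-3.132, -0.011, 2.952]
contact_force: [0.6, 0.0, -2.7]
opening: 0.0238
```

servo_tool(targets="0 0 1 0; 0 0 1 0; 0 0 0 0")

```text
time: 25.12
tool_pos: [0.505, 0.1515, 0.0213]
tool_rot: [-3.132, -0.008, 2.952]
contact_force: [1.1, -0.1, -1.6]
opening: 0.024
```

servo_tool(targets="0 0 0 0; 0 0 0 0; 0 0 0 0; 0 0 0 0; 0 0 -8 0; 0 0 -15 0; 0 0 -20 0; 0 0 -20 0; 0 0 -10 0; 0 0 0 0", hand=0.55)

```text
time: 26.38
tool_pos: [0.507, 0.1523, 0.1004]
tool_rot: [-3.134, -0.005, 2.952]
contact_force: [-0.2, -0.1, 0.3]
opening: 0.0506
```

```bash
python3 -c "
from h import *
go(*W['c'],.07); look('l24',(220,180,220,140),f=3,ov=False)
p=cams.read_camera('scene'); print(np.round(gfit(p,'c',*W['c']),4))"
```

```text
t 26.38 pos [507.  152.3 100.4] rot [-3.134 -0.005  2.952] open 50.6 f [-0.2 -0.1  0.3]
delta tool mm [ 54.9 273.9  28.5]
[0.5038 0.4315 0.1031]
```

View pics/l24.png

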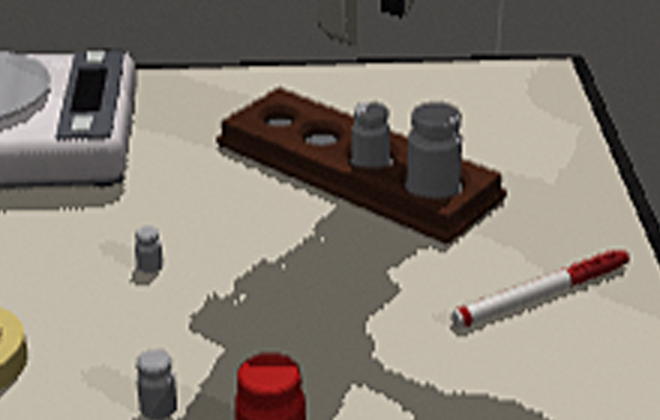

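servo_tool(targets="3 15 0 0; 5 25 0 0; 6 30 2 0; 6 30 3 0; 6 30 3 0; 6 30 3 0; 6 30 3 0; 6 30 3 0; 5 22 3 0; 3 14 0 0; 1 7 0 0; 0 2 0 0; 0 0 0 0; 0 0 0 0")

```text
time: 28.22
tool_pos: [0.4968, 0.4371, 0.0668]
tool_rot: [-3.125, -0.02, 2.952]
contact_force: [0.7, -0.2, -1.1]
opening: 0.0503
```

```bash
python3 -c "
from h import *
go(.5042,.4315,.0035)"
```

```text
t 28.23 pos [496.8 437.1  66.8] rot [-3.125 -0.02   2.952] open 50.3 f [ 0.7 -0.2 -1.1]
delta tool mm [-9.6 -3.  63.2]
```

```bash
cat >> h.py <<'E'
def gp(x,y,tipz):
    """delta to bring the true finger-tip centre (TCP -24 mm along z) to x,y,tipz"""
    from scipy.spatial.transform import Rotation as Ro
    s=telemetry.observe(); R=Ro.from_euler('xyz',s["tool_rot"]).as_matrix()
    g=s["tool_pos"]+R@[0,0,-.028]; t=s["tool_pos"]+R@[0,0,-.024]
    d=np.array([x-g[0],y-g[1],tipz-t[2]])
    print("t",round(s["time"],2),"grip xy",np.round(g[:2]*1000,1),"tipz",np.round(t[2]*1000,1),"tilt",np.round(R[:2,2],3),"yaw",round(s["tool_rot"][2],3),"open",round(s["opening"]*1000,1),"f",np.round(s["contact_force"],1))
    print("delta tool mm",np.round(R.T@d*1000,1))
E
python3 -c "
from h import *
gp(.5042,.4315,.0275)"
```

```text
t 28.23 grip xy [497.4 437.4] tipz 90.8 tilt [-0.023 -0.012] yaw 2.952 open 50.3 f [ 0.7 -0.2 -1.1]
delta tool mm [-9.1 -3.5 63.2]
```

servo_tool(targets="-4 -2 8 0; -3 -1 12 0; -1 0 12 0; 0 0 8 0; 0 0 0 0; 0 0 0 0")

```text
time: 28.98
tool_pos: [0.5037, 0.4303, 0.023]
tool_rot: [-3.124, -0.021, 2.95]
contact_force: [0.8, -0.3, -0.1]
opening: 0.0507
```

```bash
python3 -c "
from h import *
gp(.5042,.4315,.0275); look('l25',(200,180,180,150),f=4,ov=False)"
```

```text
t 28.98 grip xy [504.4 430.7] tipz 47.0 tilt [-0.024 -0.013] yaw 2.95 open 50.7 f [ 0.8 -0.3 -0.1]
delta tool mm [-0.1  1.1 19.5]
```

View pics/l25.png

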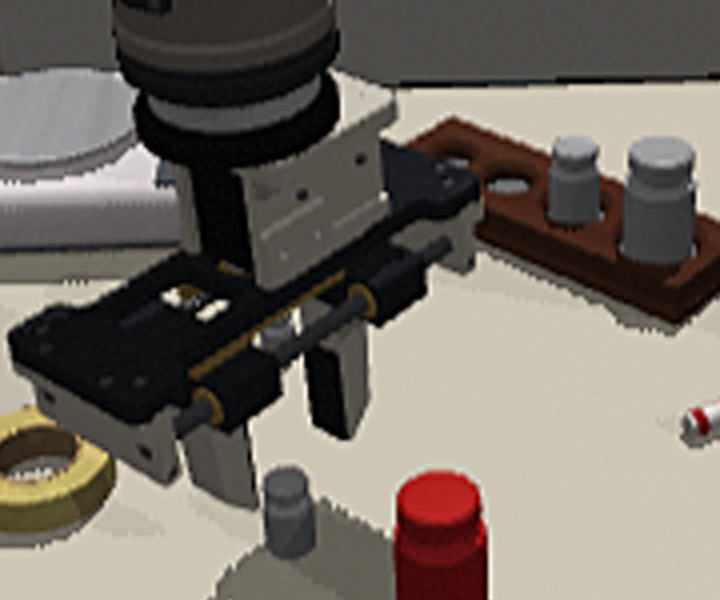

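servo_tool(targets="0 1 7 0; 0 0 7 0; 0 0 4 0; 0 0 0 0; 0 0 0 0")

```text
time: 29.65
tool_pos: [0.5035, 0.4314, 0.0044]
tool_rot: [-3.124, -0.021, 2.951]
contact_force: [-0.6, -0.0, 0.4]
opening: 0.0508
```

servo_tool(targets="0 0 0 0; 0 0 0 0; 0 0 0 0; 0 0 0 0; 0 0 0 0; 0 0 0 0", hand=0, squeeze=10)

```text
time: 30.4
tool_pos: [0.5038, 0.4316, 0.0049]
tool_rot: [-3.125, -0.02, 2.951]
contact_force: [1.0, -0.2, -0.7]
opening: 0.0192
```

```bash
python3 -c "
from h import *
gp(.5042,.4315,.0275); look('l26',(200,180,180,150),f=4,ov=False)"
```

```text
t 30.4 grip xy [504.5 431.9] tipz 28.9 tilt [-0.023 -0.012] yaw 2.951 open 19.2 f [ 1.  -0.2 -0.7]
delta tool mm [ 0.1 -0.4  1.4]
```

View pics/l26.png

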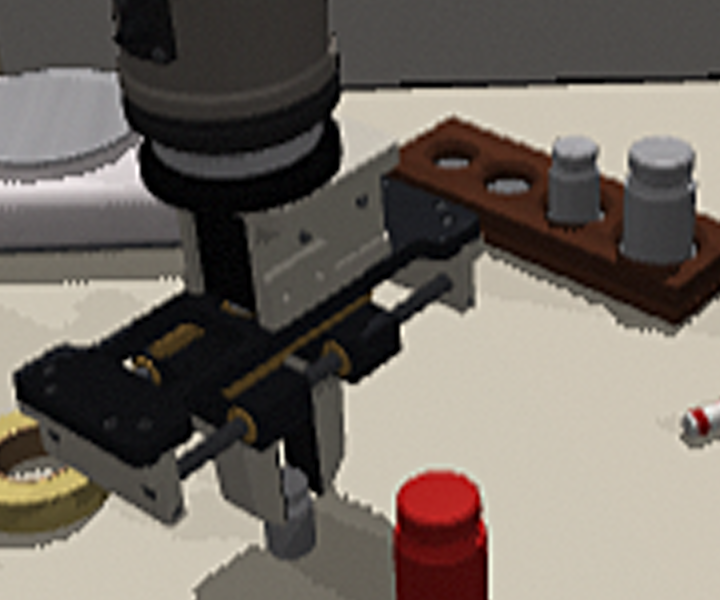

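servo_tool(targets="0 0 0 0; 0 0 -5 0; 0 0 -12 0; 0 0 -20 0; 0 0 -20 0; 0 0 -15 0; 0 0 -5 0; 0 0 0 0; 0 0 0 0", squeeze=20)

```text
time: 31.58
tool_pos: [0.5054, 0.4325, 0.0865]
tool_rot: [-3.125, -0.02, 2.951]
contact_force: [-0.0, 0.1, -0.5]
opening: 0.0178
```

```bash
python3 -c "
from h import *
gp(S['c'][0]+.0004,S['c'][1]+.0003,.105); look('l27',(200,150,180,150),f=4,ov=False)"
```

```text
t 31.57 grip xy [506.1 432.8] tipz 110.5 tilt [-0.023 -0.013] yaw 2.951 open 17.8 f [-0.   0.1 -0.5]
delta tool mm [ -97.9 -276.5    8.1]
```

View pics/l27.png

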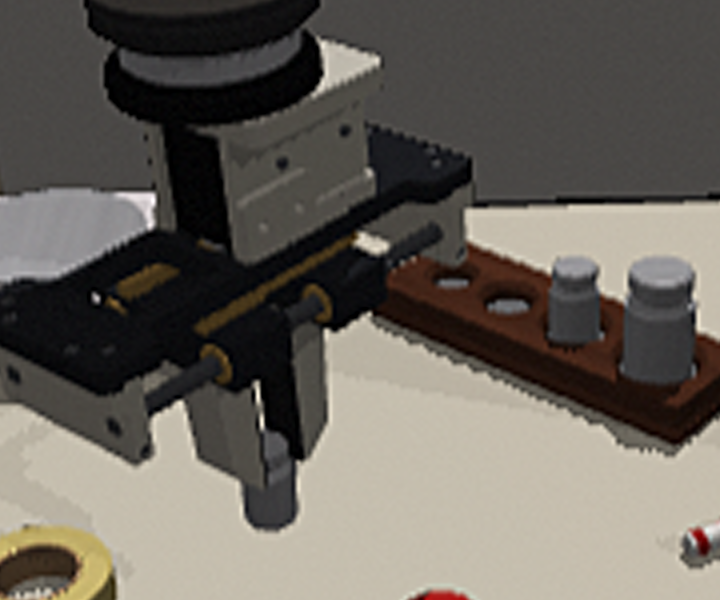

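servo_tool(targets="-5 -15 0 0; -9 -25 0 0; -11 -30 0 0; -11 -30 0 0; -11 -30 0 0; -11 -30 0 0; -11 -30 0 0; -11 -30 0 0; -8 -22 0 0; -4 -14 0 0; -2 -8 0 0; -1 -3 0 0; 0 0 0 0; 0 0 0 0")

```text
time: 33.38
tool_pos: [0.5452, 0.1341, 0.085]
tool_rot: [-3.118, -0.027, 2.949]
contact_force: [0.7, -0.9, -2.1]
opening: 0.0183
```

```bash
python3 -c "
from h import *
gp(S['c'][0]+.0004,S['c'][1]+.0003,.07)"
```

```text
t 33.38 grip xy [546.1 134.6] tipz 109.0 tilt [-0.031 -0.018] yaw 2.949 open 18.3 f [ 0.7 -0.9 -2.1]
delta tool mm [-3.   9.5 38.7]
```

servo_tool(targets="-1 4 6 0; -1 3 10 0; 0 1 10 0; 0 0 8 0; 0 0 2 0; 0 0 0 0; 0 0 0 0")

```text
time: 34.25
tool_pos: [0.5471, 0.1426, 0.0453]
tool_rot: [-3.118, -0.029, 2.951]
contact_force: [-0.1, -0.5, -0.7]
opening: 0.0179
```

```bash
python3 -c "
from h import *
gp(S['c'][0]+.0004,S['c'][1]+.0003,.0409); s=telemetry.observe(); bodyfit('c',s['tool_pos'][2]-.0049,'l28')"
```

```text
t 34.25 grip xy [548.  143.1] tipz 69.3 tilt [-0.033 -0.018] yaw 2.951 open 17.9 f [-0.1 -0.5 -0.7]
delta tool mm [-2.5  0.6 28.3]
bodyfit offset from TCP mm [ 5.  -8.7] err 25.52857247253733 300
```

View pics/l28.png

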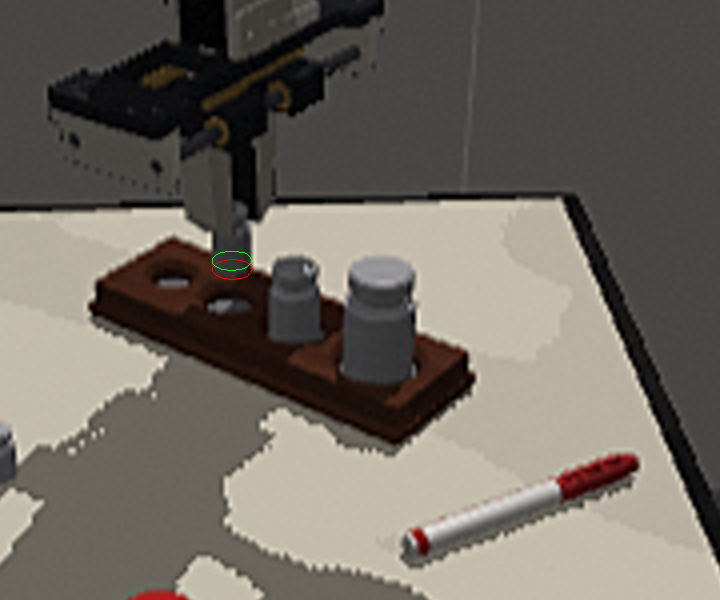

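servo_tool(targets="-1.5 0.6 6 0; -1 0 8 0; 0 0 6 0; 0 0 3 0; 0 0 0 0; 0 0 0 0")

```text
time: 35.05
tool_pos: [0.5492, 0.1422, 0.0208]
tool_rot: [-3.118, -0.028, 2.951]
contact_force: [0.8, 0.0, -1.5]
opening: 0.0181
```

```bash
python3 -c "
from h import *
gp(S['c'][0]+.0004,S['c'][1]+.0003,.0409); look('l29',(270,150,150,130),f=5,ov=False)"
```

```text
t 35.05 grip xy [550.1 142.7] tipz 44.8 tilt [-0.032 -0.018] yaw 2.951 open 18.1 f [ 0.8  0.  -1.5]
delta tool mm [ 0.4 -0.   3.9]
```

View pics/l29.png

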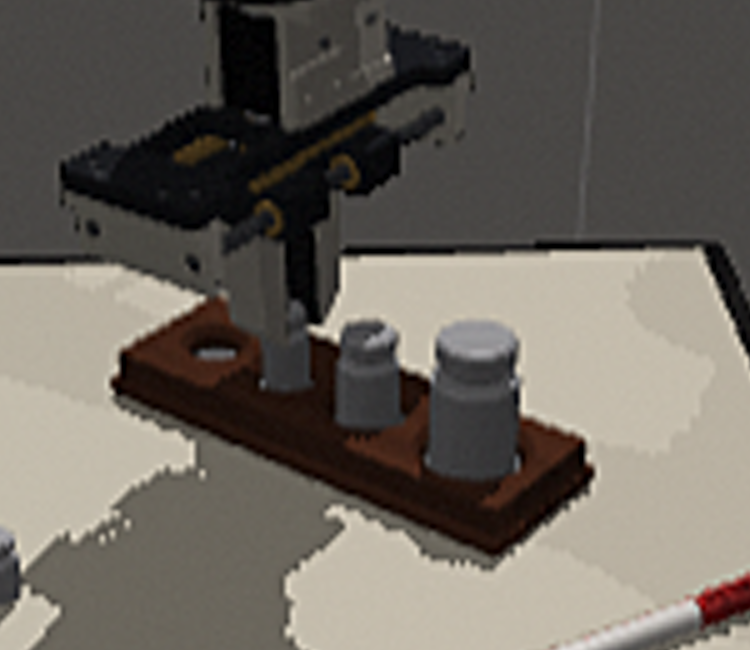

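servo_tool(targets="0.4 0 2 0; 0 0 1.5 0; 0 0 1.5 0; 0 0 1 0; 0 0 0 0")

```text
time: 35.72
tool_pos: [0.5501, 0.1422, 0.0172]
tool_rot: [-3.119, -0.024, 2.951]
contact_force: [-0.5, -0.2, -1.1]
opening: 0.0181
```

servo_tool(targets="0 0 1 0; 0 0 1 0; 0 0 0 0")

```text
time: 36.1
tool_pos: [0.5512, 0.142, 0.017]
tool_rot: [-3.119, -0.021, 2.951]
contact_force: [-1.0, 0.2, 0.3]
opening: 0.0184
```

servo_tool(targets="0 0 0 0; 0 0 0 0; 0 0 0 0; 0 0 -6 0; 0 0 -12 0; 0 0 -20 0; 0 0 -20 0; 0 0 -10 0; 0 0 0 0", hand=0.5)

```text
time: 37.22
tool_pos: [0.5534, 0.1435, 0.0893]
tool_rot: [-3.12, -0.02, 2.951]
contact_force: [0.6, 0.5, -0.7]
opening: 0.0456
```

```bash
python3 -c "
from h import *
look('l30',(220,180,220,140),f=3,ov=False)
p=cams.read_camera('scene'); f=gfit(p,'d',*W['d']); print(np.round(f,4))
gp(.5862,.3186,.07)"
```

```text
[0.5874 0.3174 0.1506]
t 37.33 grip xy [553.5 143.9] tipz 112.1 tilt [-0.026 -0.018] yaw 2.951 open 45.7 f [0.2 0.1 0.1]
delta tool mm [ -0.  178.7  38.2]
```

View pics/l30.png

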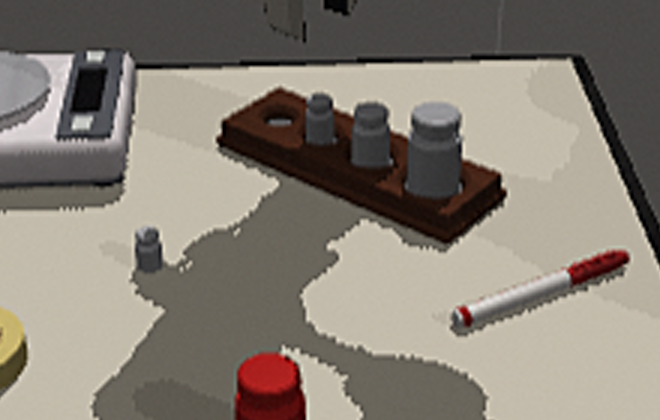

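servo_tool(targets="0 12 0 0; 0 22 0 0; 0 28 5 0; 0 30 5 0; 0 30 5 0; 0 24 5 0; 0 15 5 0; 0 8 3 0; 0 3 2 0; 0 0 0 0; 0 0 0 0")

```text
time: 38.7
tool_pos: [0.5829, 0.3252, 0.0479]
tool_rot: [-3.117, -0.028, 2.953]
contact_force: [-0.3, -1.0, 0.0]
opening: 0.0459
```

```bash
python3 -c "
from h import *
gp(.5867,.318,.0195); look('l31',(200,160,180,150),f=4,ov=False)"
```

```text
t 38.7 grip xy [583.8 325.7] tipz 71.9 tilt [-0.033 -0.019] yaw 2.953 open 45.9 f [-0.3 -1.   0. ]
delta tool mm [-5.8 -5.7 52.4]
```

View pics/l31.png

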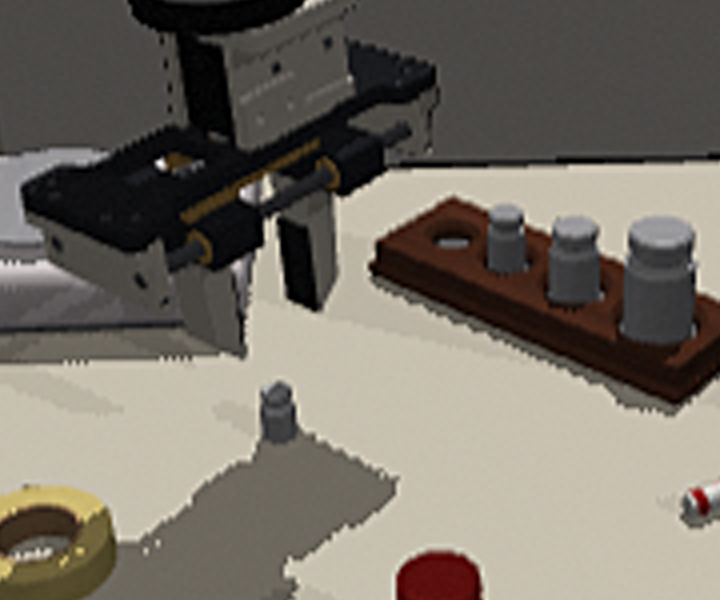

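servo_tool(targets="-2 -3 6 0; -2 -2 8 0; -1 0 8 0; 0 0 6 0; 0 0 0 0; 0 0 0 0")

```text
time: 39.5
tool_pos: [0.5863, 0.317, 0.0179]
tool_rot: [-3.117, -0.029, 2.951]
contact_force: [0.0, -0.2, 0.6]
opening: 0.0456
```

```bash
python3 -c "
from h import *
gp(.5867,.318,.0195); look('l32',(200,160,180,150),f=4,ov=False)"
```

```text
t 39.5 grip xy [587.3 317.6] tipz 41.8 tilt [-0.033 -0.019] yaw 2.951 open 45.6 f [ 0.  -0.2  0.6]
delta tool mm [-0.   0.9 22.3]
```

View pics/l32.png

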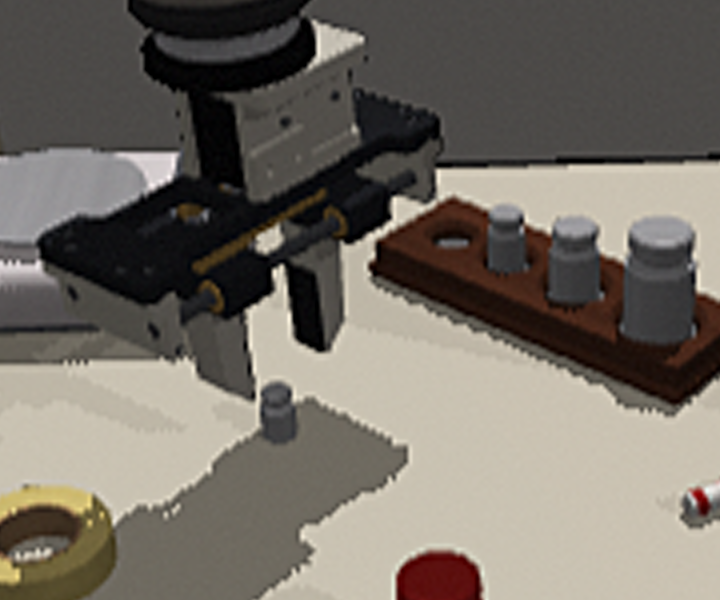

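servo_tool(targets="0 0.5 7 0; 0 0 7 0; 0 0 5 0; 0 0 2 0; 0 0 0 0; 0 0 0 0")

```text
time: 40.3
tool_pos: [0.5857, 0.3174, -0.0044]
tool_rot: [-3.117, -0.028, 2.952]
contact_force: [0.1, -0.4, -0.2]
opening: 0.0458
```

servo_tool(targets="0 0 0 0; 0 0 0 0; 0 0 0 0; 0 0 0 0; 0 0 0 0; 0 0 0 0", hand=0, squeeze=8)

```text
time: 41.05
tool_pos: [0.5861, 0.3176, -0.0037]
tool_rot: [-3.118, -0.028, 2.952]
contact_force: [-0.2, 0.0, -0.1]
opening: 0.0142
```

```bash
python3 -c "
from h import *
gp(.5867,.318,.0195); look('l33',(200,160,180,150),f=4,ov=False)"
```

```text
t 41.05 grip xy [587.  318.1] tipz 20.2 tilt [-0.032 -0.018] yaw 2.952 open 14.2 f [-0.2  0.  -0.1]
delta tool mm [ 0.2 -0.1  0.7]
```

View pics/l33.png

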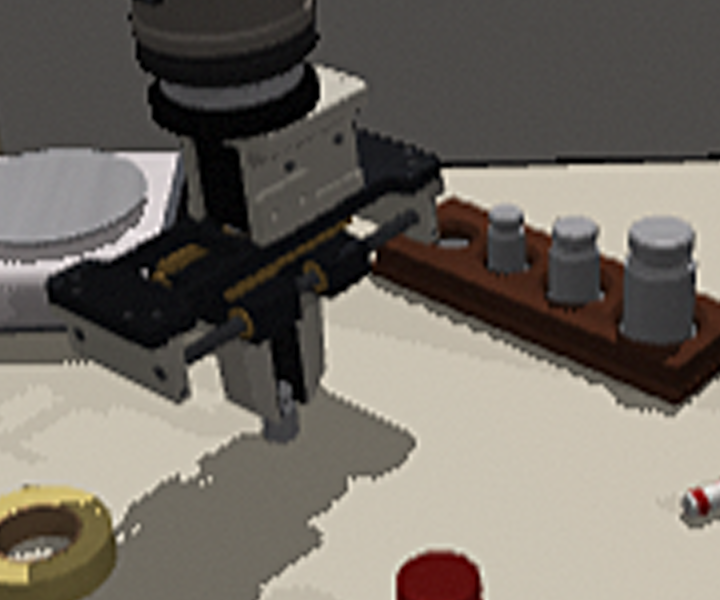

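Gripped at 14.2 mm (knob 16 mm). Lift.

servo_tool(targets="0 0 0 0; 0 0 -5 0; 0 0 -12 0; 0 0 -18 0; 0 0 -18 0; 0 0 -10 0; 0 0 -4 0; 0 0 0 0; 0 0 0 0", squeeze=15)

```text
time: 42.22
tool_pos: [0.5888, 0.319, 0.0694]
tool_rot: [-3.119, -0.026, 2.952]
contact_force: [-0.8, 0.1, -0.0]
opening: 0.0146
```

```bash
python3 -c "
from h import *
gp(S['d'][0]+.0003,S['d'][1]+.0001,.085); look('l34',(200,150,180,150),f=4,ov=False)"
```

```text
t 42.23 grip xy [589.6 319.5] tipz 93.3 tilt [-0.03  -0.018] yaw 2.952 open 14.6 f [-0.8  0.1 -0. ]
delta tool mm [ -36.2 -181.3   11.5]
```

View pics/l34.png

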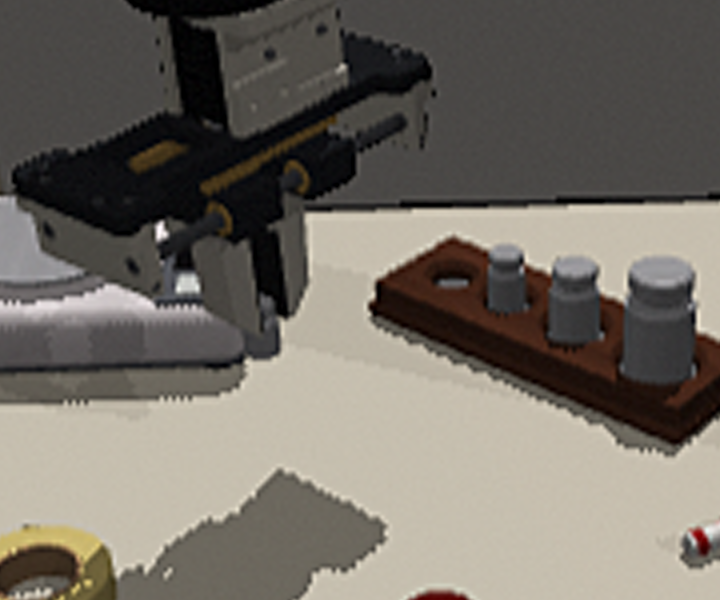

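servo_tool(targets="-3 -12 0 0; -5 -22 0 0; -6 -28 0 0; -6 -30 0 0; -6 -30 0 0; -4 -24 0 0; -2 -15 0 0; -1 -8 0 0; 0 -3 0 0; 0 0 0 0; 0 0 0 0")

```text
time: 43.65
tool_pos: [0.5869, 0.1294, 0.0709]
tool_rot: [-3.116, -0.029, 2.949]
contact_force: [-0.3, 0.2, -0.5]
opening: 0.0146
```

```bash
python3 -c "
from h import *
gp(S['d'][0]+.0003,S['d'][1]+.0001,.062)"
```

```text
t 43.65 grip xy [587.8 130. ] tipz 94.9 tilt [-0.033 -0.02 ] yaw 2.949 open 14.6 f [-0.3  0.2 -0.5]
delta tool mm [-3.   5.9 32.7]
```

servo_tool(targets="-1 3 6 0; -1 2 9 0; 0 0 9 0; 0 0 6 0; 0 0 0 0; 0 0 0 0")

```text
time: 44.4
tool_pos: [0.5883, 0.135, 0.0375]
tool_rot: [-3.115, -0.031, 2.951]
contact_force: [0.3, 0.5, -0.8]
opening: 0.0142
```

```bash
python3 -c "
from h import *
gp(S['d'][0]+.0003,S['d'][1]+.0001,.0322); s=telemetry.observe(); bodyfit('d',s['tool_pos'][2]+.0038,'l35',(250,150,180,150))"
```

```text
t 44.4 grip xy [589.3 135.5] tipz 61.5 tilt [-0.035 -0.02 ] yaw 2.951 open 14.2 f [ 0.3  0.5 -0.8]
delta tool mm [-2.5  0.1 29.2]
bodyfit offset from TCP mm [ 4.6 -8.5] err 27.689762810010272 231
```

View pics/l35.png

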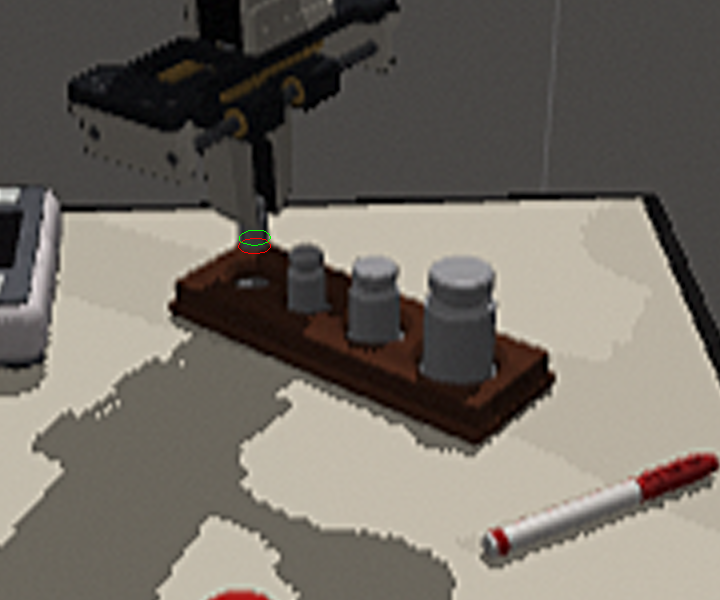

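servo_tool(targets="-1.3 0 6 0; -1 0 8 0; 0 0 6 0; 0 0 3 0; 0 0 0 0; 0 0 0 0")

```text
time: 45.2
tool_pos: [0.5901, 0.1338, 0.0131]
tool_rot: [-3.115, -0.03, 2.951]
contact_force: [-0.6, -0.3, -0.8]
opening: 0.0142
```

```bash
python3 -c "
from h import *
gp(S['d'][0]+.0003,S['d'][1]+.0001,.0322); look('l36',(260,150,150,130),f=5,ov=False)"
```

```text
t 45.2 grip xy [591.  134.4] tipz 37.1 tilt [-0.035 -0.02 ] yaw 2.951 open 14.2 f [-0.6 -0.3 -0.8]
delta tool mm [0.1 0.2 4.9]
```

View pics/l36.png

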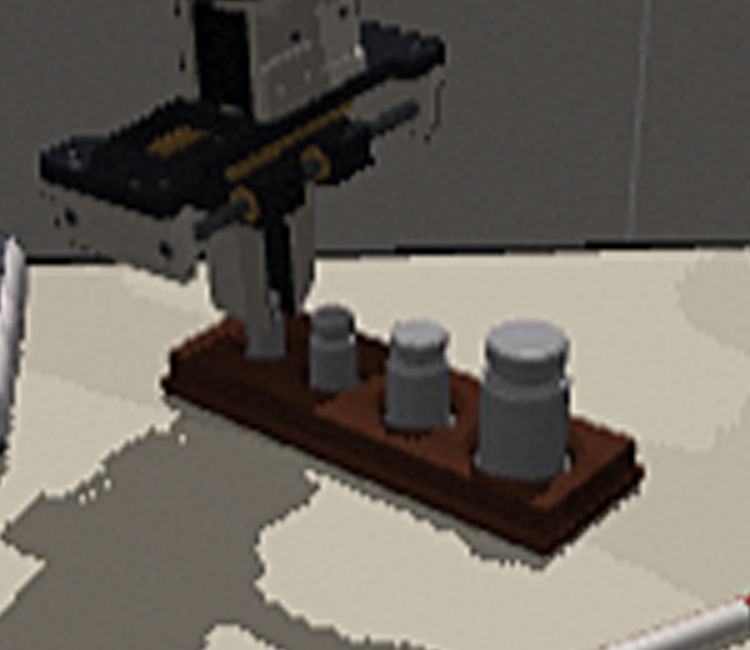

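servo_tool(targets="0.1 0 2 0; 0 0 1.5 0; 0 0 1.5 0; 0 0 1.5 0; 0 0 0.5 0; 0 0 0 0")

```text
time: 46.0
tool_pos: [0.5908, 0.1338, 0.0083]
tool_rot: [-3.116, -0.027, 2.951]
contact_force: [-0.4, 0.8, -0.9]
opening: 0.014
```

servo_tool(targets="0 0 0 0; 0 0 0 0; 0 0 0 0; 0 0 -6 0; 0 0 -12 0; 0 0 -20 0; 0 0 -20 0; 0 0 -20 0; 0 0 0 0; 0 0 0 0", hand=0.5)

```text
time: 47.25
tool_pos: [0.594, 0.1356, 0.0917]
tool_rot: [-3.117, -0.024, 2.951]
contact_force: [-0.7, 0.2, 0.3]
opening: 0.0459
```

```bash
python3 -c "
from h import *
look('l37',(260,180,150,130),f=5,ov=False); look('l38',(180,140,200,150),f=4,ov=False,n='top')
p=cams.read_camera('scene'); 
im=p['color'].astype(float)
for k in 'abcd':
    for r in cams.cut_out(p,f'weight_{k}_mid'):
        e=r['extent'];f=fit(p,k,r['region'],*S[k],.012)
        if 280<e[0]<400 and e[1]<255: print(k,round(r['score'],2),np.round(e),'off mm',np.round((np.array(f[:2])-S[k])*1000,1),round(f[2],3))"
```

```text
a 0.84 [364. 230.  18.  32.] off mm [ 1.6 -3.4] 0.085
b 0.54 [344. 225.  19.  21.] off mm [ 1.5 -2.7] 0.063
c 0.28 [362. 229.  18.  36.] off mm [ 4453.1 -7582.4] 0.905
c 0.21 [312. 216.   3.  14.] off mm [43.5 -9.7] 0.596
d 0.58 [313. 218.   4.   9.] off mm [ 2.3 -4.5] 0.195
```

View pics/l37.png

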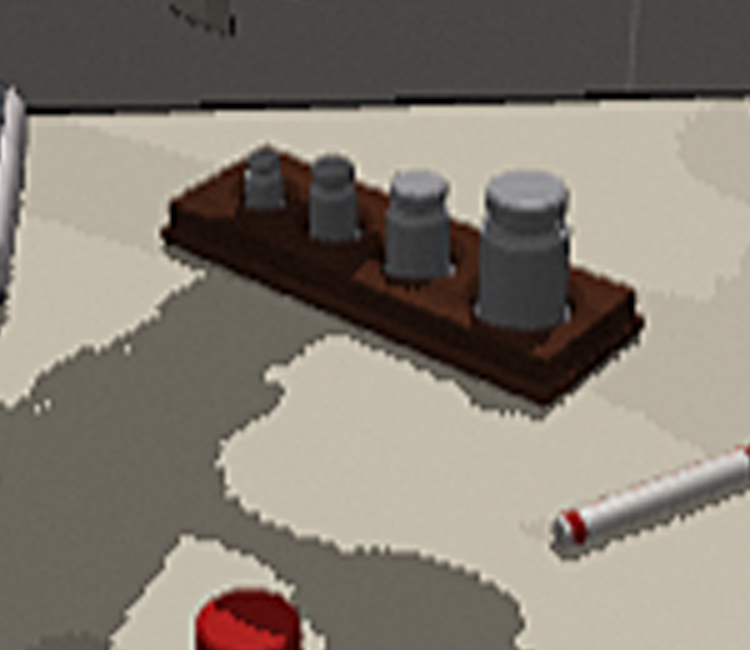

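View pics/l38.png

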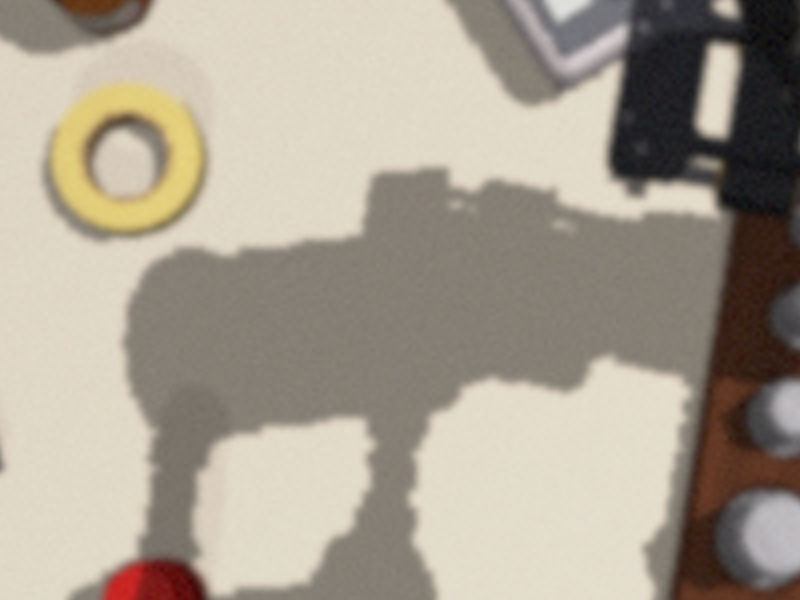

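servo_tool(targets="0 0 -20 0; 0 0 -20 0; 0 0 -20 0; 10 20 0 0; 15 30 0 0; 15 30 0 0; 15 30 0 0; 15 30 0 0; 15 30 0 0; 10 25 0 0; 5 15 0 0; 0 0 0 0; 0 0 0 0")

```text
time: 49.22
tool_pos: [0.5255, 0.3757, 0.1383]
tool_rot: [-3.11, -0.042, 2.953]
contact_force: [-0.3, -0.0, -0.0]
opening: 0.0458
```

```bash
cat > chk.py <<'E'
from h import *
p=cams.read_camera('top'); im=p['color'].astype(float)
big=cv2.resize(p["color"][:,:,::-1],None,fx=4,fy=4,interpolation=cv2.INTER_CUBIC)
g=np.clip((im[...,2]/np.maximum(im[...,0],1)-.65)/.25,0,1)*(cv2.GaussianBlur(im.mean(2),(3,3),0)>128)
for k in 'abcd':
    H,bd,bh,kd,kh=np.array(D[k])/1000
    c=lambda v,r,z:proj(p,np.c_[S[k][0]+v[0]/1000+r*np.cos(th),S[k][1]+v[1]/1000+r*np.sin(th),np.full(40,z)])
    for r,z,cl in((kd/2,.012+H,(0,255,0)),): cv2.polylines(big,[np.round((c((0,0),r,z)+.5)*4).astype(int)],True,cl,1)
cv2.imwrite("pics/c1.png",big[680:1240,1320:1700])
q=cams.read_camera('scene'); cv2.imwrite("pics/c2.png",q["color"][:,:,::-1])
big=cv2.resize(q["color"][:,:,::-1],None,fx=5,fy=5,interpolation=cv2.INTER_CUBIC)
for k in 'abcd':
    H,bd,bh,kd,kh=np.array(D[k])/1000
    for r,z in((kd/2,.012+H),(bd/2,.012+bh)):
        w=proj(q,np.c_[S[k][0]+r*np.cos(th),S[k][1]+r*np.sin(th),np.full(40,z)])
        cv2.polylines(big,[np.round((w+.5)*5).astype(int)],True,(0,255,0),1)
cv2.imwrite("pics/c3.png",big[950:1500,1400:2000])
for n in ['marker_mid','tape_mid']:
    r=cams.cut_out(p,n)[:1]
    for e in r: print(n,np.round(e['extent'],1),round(e['score'],2))
E
python3 chk.py
```

```text
marker_mid [348.9 338.   44.1  28. ] 0.84
```

View pics/c1.png

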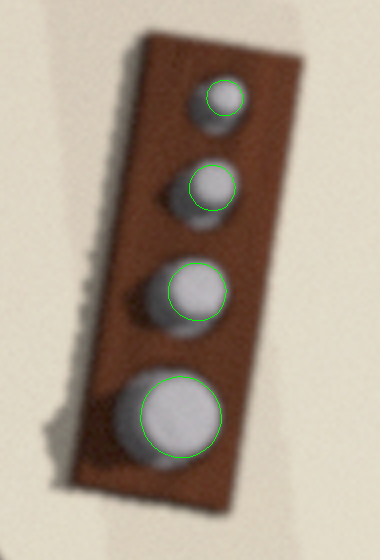

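View pics/c3.png

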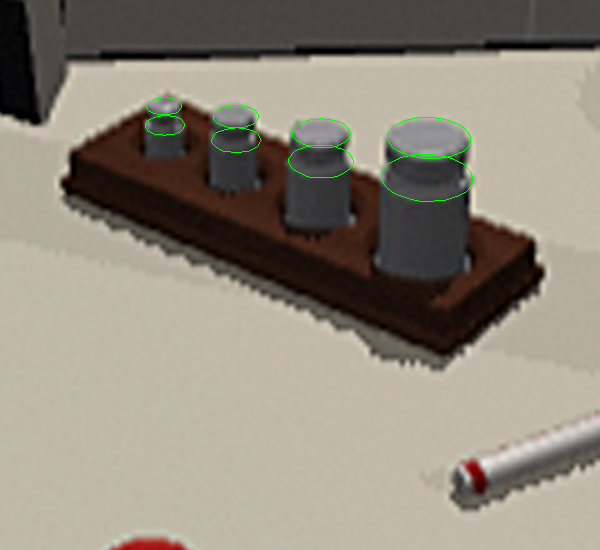

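```bash
python3 -c "
from cell import robot,telemetry
print(telemetry.observe()['time']); print(robot.hand_in())"
```

```text
49.425
the job is handed in; nothing more can be done
None
```

All four steel weights are in their own sockets, in order from largest to smallest. I gripped each by the knob, lowered it to the felt and released it there. I handed in at 49.4 s of the 99 s allowed, and hand-in gave no verdict.

**Last checks, with the arm clear:**
- **Weights:** in both camera views, the outlines expected for each weight upright and seated at its socket's centre match the picture to about 1 mm. At the felt, the tool height read within about 1 mm of 12 mm above the pick height for each weight.
- **Tape:** it was still at its starting pixel position in the last picture that showed it, taken after the fourth weight was released. The arm hid it after that.
- **Marker:** it looked unmoved in the scene view. Its final detection covered only part of it, because the arm was in the way, so I did not measure its position at the end.
- **Red look-alike:** I never touched it.

**What disagreed:**
- **Finger height:** the real fingertips stand about 38 mm higher than the stated tool geometry implies. I found this by closing the jaws on air above the largest weight, then allowed for it in every grasp. My first trial close on the largest weight caught its body gently at 5 N, so I reopened and took the knob.
- **Automatic fits:** my fits of the held weights to the picture were misled by the grey felt, and the network-mask fits of the seated weights were 3–5 mm off, with no usable one for the third weight. I put this down to the sockets hiding their undersides and relied on the outlines drawn over the pictures instead.
- **Tool tilt:** the tool tilted by up to about 0.05 rad over the run.

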